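# Bring the rolling jar across on the tray

## Task

A glass jar has toppled in the carrying tray and lies at the low end of its crowned floor. Pick the tray up by its overhead handle and, without ever touching the jar or letting it run through to the opposite end wall, tilt the tray so that the jar rolls up to the middle, and keep it in the middle for a good five seconds with the tray held well clear of the cart; only then carry the tray across, the jar staying in the middle all the way. Set the tray down gently on the cork mat of the turntable, squarely between the two standing jars, let go with the jar still resting in the middle, and leave the tamper, the moka pot and the other jars where they stand.

Things in the scene. Friction and masses are not known exactly. Their poses are not given: they have to be found in the camera images.
- tray: Wooden carrying tray, 302 mm long (its y), 132 mm wide (its x), 0.45 kg. Origin: centre of its flat underside, z up. Walls 6 mm thick on all four sides rise to 40 mm above the underside; the inside is 290 by 120 mm. At y = 0 flat steel uprights (30 mm along y) at x = +-70 mm, up to 130 mm high, carry a grip bar across the middle; the jar rolls beneath the bar.
- tray_grip (a point): Middle of the tray's dark wooden grip bar, 115 mm above the tray's underside (axes as the tray). The bar runs along the tray's x, 148 mm long, 24 mm thick (along y), 30 mm tall. Pinch it here from above, fingers closing along the tray's y; leaning the tray about its x then rolls the jar.
- tray_floor (a point): Crest of the tray's plywood floor at its middle, 16 mm above the underside (axes as the tray): where the jar is to be kept. The floor is crowned along y with 1.2 m radius: y from the crest it is y*y/2.4 m lower and falls away at y/1.2 rad, so the jar runs away from the crest. The side walls leave the jar 15 mm each way.
- jar: Lidded glass jar, 54 mm diameter, 90 mm long (own z, lying across the tray), 0.3 kg (0.7 to 1.4 times that). Origin: its centre. Starts at the tray's +y end wall, y = 118 mm. Where the floor slopes by a in all (tray lean and crown), it rolls downhill at 0.67 g (sin(a) - 0.018), and stays put below 0.018 rad (0.014 to 0.022); tray acceleration c along y adds -0.67 c.
- turntable: Turntable: fixed round foot, steel disc of 340 mm diameter, its top 35 mm above the cart; it turns only stiffly and need not be turned. Origin: centre of the foot's underside, on the cart. On the disc lies a fixed cork mat, 250 mm long (along the turntable's y), 144 mm wide (x). The tray goes on it lengthwise along y, either way round, overhanging each end by 26 mm.
- mat (a point): The centre of the cork mat's top face, 39 mm above the cart; its axes are those of the turntable.
- jar_near: Upright lidded glass jar, 54 mm diameter, 90 mm tall, standing on the turntable's disc at its x = -135 mm, y = 0, beside the mat; its top is 125 mm above the cart. Origin: centre of its underside. Must stay standing there.
- jar_far: The same jar at the turntable's x = +135 mm, y = 0. Must stay standing there.
- moka_pot: Matte black moka pot, 92 mm wide, 180 mm tall, with a handle, towards the back of the cart between tray and turntable; origin at the centre of its underside. Bystander.
- tamper: Small aluminium tamper lying flat in front of the robot, about 90 mm long, 58 mm high at its thick end; origin at the centre of its underside. Bystander.
There are look-alikes about, which are no part of the job. Leave any red look-alike of the jar alone.

How it is judged (in metres and radians):
On the way:
1. the tray is held at least 50 mm above the cart, away from the turntable, with the jar within 25 mm of its middle, for 5 s on end (height (world z) of tray above 0.05 m and horizontal distance between tray and mat above 0.25 m and y of jar in the frame of tray between -0.025 and 0.025 m), for 5 s.
At the end, for the whole second after the job is handed in: The tray, released, rests level on the cork mat, its centre within 30 mm of the mat's and its length within 0.15 rad of the turntable's y; the jar lies in it within 35 mm of the middle, slower than 30 mm/s; both other jars still stand (horizontal distance between tray and mat below 0.03 m and z of tray in the frame of mat between -0.006 and 0.008 m and angle between the y axis of tray and the y axis of turntable, either way round below 0.15 rad and angle between tray's own z axis and vertical below 0.05 rad and y of jar in the frame of tray between -0.035 and 0.035 m and z of jar in the frame of tray below 0.055 m and linear speed of jar below 0.03 m/s and linear speed of tray below 0.02 m/s and angle between each of jar_near, jar_far's own z axis and vertical below 0.15 rad); the robot touches nothing.
It fails at once if the robot touches the jar in the tray (contact force between jar and the fingers above 0.3 N or contact force between jar and the arm above 0.3 N).
It fails at once if the jar runs through to the tray's opposite end wall (115 mm beyond the middle), leaves the tray, or the tray is tipped by more than 0.4 rad (y of jar in the frame of tray below -0.115 m or y of jar in the frame of tray above 0.135 m or z of jar in the frame of tray above 0.075 m or angle between tray's own z axis and vertical above 0.4 rad).
It fails at once if the jar is more than 50 mm from the middle while the tray is within 250 mm of the turntable's centre (horizontal distance between tray and mat below 0.25 m and not (y of jar in the frame of tray between -0.05 and 0.05 m)).
It fails at once if the tray is slammed on the turntable (over 50 N) (contact force between tray and turntable above 50 N).
It fails at once if a standing jar is tipped by 0.3 rad, or it or a bystander is shifted by more than 40 mm (angle between any of jar_near, jar_far's own z axis and vertical above 0.3 rad or distance of any of jar_near, jar_far, moka_pot, tamper from where it was at the start of the episode above 0.04 m).
It also fails if it takes over 67 s, if anything falls off the work surface, if the arm or the gripper's body presses on something with over 40 N, if the wrist force passes 120 N, or if a joint passes its speed limit or range.

## Robot

A 7-joint arm with a two-finger parallel gripper is mounted at the origin on the work surface. World frame = base frame: x ahead of the robot, y to its left, z up, the work surface at z = 0. Lengths are in mm, angles in rad, forces in N, time in s.
With the tool pointing down it reaches from about 400 to 875 mm from the base axis. Payload 4.4 kg.
Tool frame: the origin (TCP) lies between the finger pads; the fingertips stand 17 mm ahead of it and the grasp point (between the pads) lies 2 mm behind it; z points along the fingers, y is the line along which they close (so a half turn about z gives the same grasp; the last joint's range is limited). The gripper opens to 85 mm and grips with 20 to 120 N. Pads are 22 mm wide; open, the fingers measure 114 mm over their backs; the gripper's body (76 mm by 85 mm) begins 54 mm behind the grasp point. The pads swing forward as they close: fully open they stand 13 mm farther back than shut.
Start: joints at [-1.263, 0.628, 0.038, 1.517, -0.027, 0.996, -0.02], TCP at [237.329, 605.138, 248.313] pointing down, gripper open.
Joint ranges: [-3.06, 3.06], [-0.37, 2.12], [-1.25, 1.32], [0.18, 2.47], [-1.1, 4.24], [0.23, 1.98], [-2.94, 2.94]. Speed limits (rad/s): [2.57, 2.57, 3.14, 3.14, 3.14, 3.14, 3.14].

## Interface

Orientations are given as [roll, pitch, yaw] about the fixed x, y, z axes, in that order (R = Rz(yaw) Ry(pitch) Rx(roll)).
In Python, from cell import sensors, get_image, ctrl gives the robot as it stands.
- The arm moves only by the tool send_rows, never from a script. Its argument "series" is a list of rows, each a list of 3 entries, a list of its own where there are three numbers: the finger opening in mm, from 0 to 85.4, then the shift along the world's x, y, z in units of 60 mm (1.0 is 60 mm), then the turn, a rotation vector about the world's x, y, z in units of 5 degrees (1.0 is 5 degrees). A call has 1 to 8 rows; each row shifts and turns the commanded pose from where the row before left it; what a row does not reach is not made up. A row lasts 1/8 s, in which the tool goes at most 62.5 mm and 10.7 degrees, less where a joint would pass 70% of its speed; a pose out of reach is approached as far as the arm can. A call is refused whole if a number of a shift passes 1 or a number of a turn 1, either way. A call with a gripper value outside its range is refused whole. The fingers move at their own pace and stop on an object; the grip force is fixed at half the most. Time passes only in rows, so rows that do not move let the fingers close. It gives the time, the measured TCP pose, the force, the opening and the grip force at its end, in the units of the state.
- sensors.read_state(): the state, without advancing time (a new reading comes with each control period).
- get_image(name): name is "scene" or "top" or "wrist"; returns a dict with "img" (384x512x3 uint8, red, green, blue), "depth" (384x512 float32, mm along the optical axis (not along the pixel's ray), 0 where there is no reading), "vfov" (degrees; the focal length in pixels is half the picture's height over the tangent of half this angle, whatever the lens; pixels are square), "cx", "cy" (the principal point, pixels), "k1" (the pictures are not rectified: a ray, as slopes to the right and down, at radius r is drawn at 1 + k1 r^2 times it, then the intrinsics apply), "world_to_cam" (4x4, takes a point from world to camera coordinates). Camera axes: x right, y down, z forward; pixel columns grow to the right and rows downward; lengths in mm; the calibration is good to about 2 mm. A picture is of the moment at which its call begins.
- ctrl.finish_job(): hands the job in; it is judged then, once.
The state is a dict: "clock": time; "qpos": joint angles; "qd": joint speeds; "tau": joint torques, N m; "eef_pos": TCP position; "tool_rot": TCP orientation; "force": force on the tool from outside, world axes, zero at the start; "torque": the same for the moment, N m; "width": finger opening in mm; "gripper_force": force on a finger pad.
Only numpy, scipy, OpenCV 4.12 (cv2) and the standard library are available. Lean on these libraries where they do the work, as an engineer would, in place of code of your own. Each camera call takes 0.05 s, during which the arm holds its last target. There are 200 camera calls.

## Working session

There is one attempt and no reset: what is moved stays moved. The work goes in short steps, Python scripts to look and compute and a tool call to move; the robot and the scene stay as the last step left them, time stands still between calls to the robot, and variables do not carry over. Pictures are saved under pics/ and viewed, at most 10 in all, crops included, and the job is handed in when it is done.

Besides the shell and the picture viewer there is one more tool, called after "Emit:" by a JSON object that holds its "name" and its "arguments", one argument or row to a line. send_rows: Moves the arm, as the interface text tells. Its arguments: {"type":"object","properties":{"series":{"type":"array"}},"required":["series"]}

```bash
mkdir -p pics
cat > h.py <<'E'
import numpy as np, cv2
from cell import sensors, get_image, ctrl
def cam(n):
    return get_image(n)
def K(d):
    f=d["img"].shape[0]/2/np.tan(np.radians(d["vfov"]/2))
    return np.array([[f,0,d["cx"]],[0,f,d["cy"]],[0,0,1.]]),np.array([d["k1"],0,0,0,0.])
def pts(d,uv,z=None):
    """world points of pixels: by depth, or on plane height z"""
    k,dist=K(d); uv=np.asarray(uv,float).reshape(-1,2)
    n=cv2.undistortPoints(uv.reshape(-1,1,2),k,dist).reshape(-1,2)
    ray=np.c_[n,np.ones(len(n))]; M=np.linalg.inv(d["world_to_cam"])
    if z is None:
        s=np.array([d["depth"][int(round(v)),int(round(u))] for u,v in uv])
    else:
        w=ray@M[:3,:3].T; s=(z-M[2,3])/w[:,2]
    return (ray*s[:,None])@M[:3,:3].T+M[:3,3]
def proj(d,P):
    k,dist=K(d); W=np.array(d["world_to_cam"])
    return cv2.projectPoints(np.asarray(P,float).reshape(-1,1,3),cv2.Rodrigues(W[:3,:3])[0],W[:3,3],k,dist)[0].reshape(-1,2)
def cloud(d):
    h,w=d["depth"].shape; u,v=np.meshgrid(np.arange(w),np.arange(h))
    P=pts(d,np.c_[u.ravel(),v.ravel()]).reshape(h,w,3); P[d["depth"]==0]=np.nan; return P
E
python3 - <<'E'
from h import *
import pickle
a=cam("top");b=cam("scene")
pickle.dump((a,b),open("i.pkl","wb"))
im=np.hstack([a["img"],b["img"]])[:,:,::-1]
cv2.imwrite("pics/1.png",cv2.resize(a["img"][:,:,::-1],(800,600)));cv2.imwrite("pics/2.png",cv2.resize(b["img"][:,:,::-1],(800,600)))
print(sensors.read_state())
E
```

```text
{'clock': 0.1, 'qpos': array([-1.26282063,  0.62924904,  0.03842944,  1.51824925, -0.02702957,
        0.99630569, -0.02000418]), 'qd': array([-0.00106072, -0.0027009 ,  0.00024197, -0.0016088 , -0.00021157,
        0.00122629, -0.00124379]), 'tau': array([ 3.73491363e-03, -5.64537907e+01,  1.23023942e+00, -1.93975890e+01,
        1.11707955e-02,  5.35837127e-03,  1.07028413e-05]), 'eef_pos': array([237.10041416, 604.6517319 , 247.48970754]), 'tool_rot': array([-3.13989821e+00, -1.73324141e-05,  2.76780948e+00]), 'force': array([0.62969807, 0.64845778, 0.37355311]), 'torque': array([ 0.04571106, -0.00260497,  0.05778536]), 'gripper_force': 0.0, 'width': 85.17421797801546}
```

View pics/1.png

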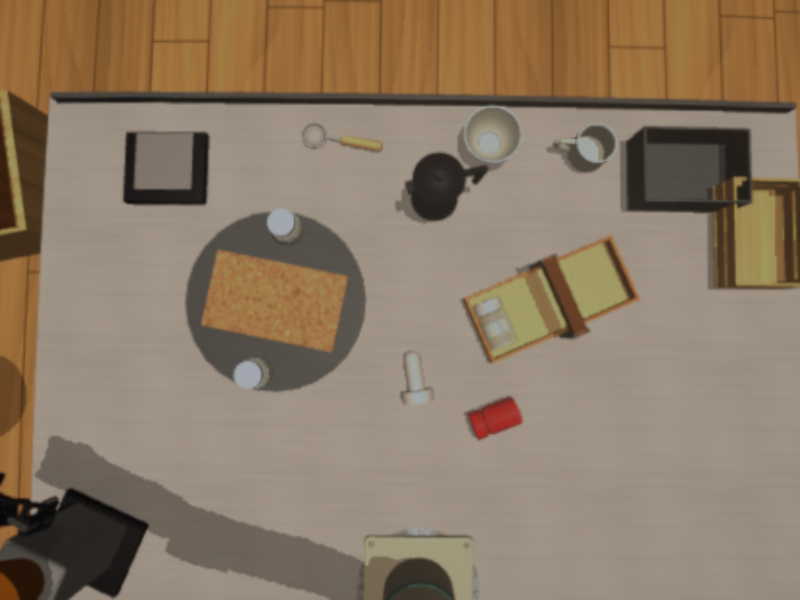

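View pics/2.png

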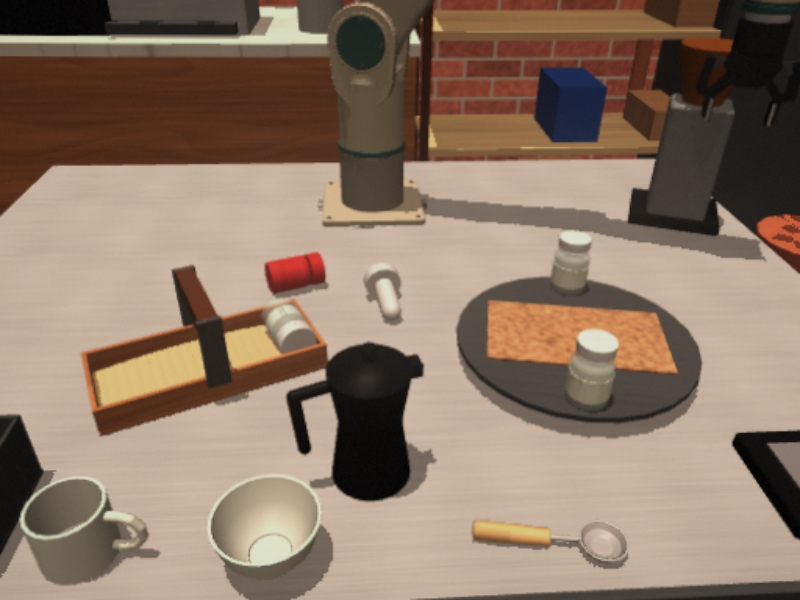

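The top view shows the tray at about (551,298) in the 800x600 picture, with its grip bar at (563,296) and the clear jar at its left end (494,318). The mat is at (275,300), the standing jars at (282,222) and (249,374), the moka pot at (438,185) and the tamper at (416,380).

Look-alikes:
- **For the jar:** the red jar (495,418) and the two standing jars. I choose the pale jar lying in the tray.
- **For the tray:** the yellow crate (760,235) and the black box (688,168). I choose the one with the overhead bar.

Next is one close crop to confirm, plus measurements.

Run:
```python
from h import *
import pickle
a,b=pickle.load(open("i.pkl","rb"))
c=a["img"][145:240,290:415,::-1]
cv2.imwrite("pics/3.png",cv2.resize(c,None,fx=6,fy=6,interpolation=cv2.INTER_CUBIC))
P=cloud(a); 
hsv=cv2.cvtColor(a["img"],cv2.COLOR_RGB2HSV)
def rect(m,name):
    q=P[m][:,:2].astype(np.float32); r=cv2.minAreaRect(q); print(name,len(q),r,np.nanmedian(P[m][:,2]))
reg=lambda x0,x1,y0,y1:(P[...,0]>x0)&(P[...,0]<x1)&(P[...,1]>y0)&(P[...,1]<y1)
print(P[190,352],P[192,176])
t=P[190,352];m=P[192,176]
R=reg(t[0]-170,t[0]+170,t[1]-200,t[1]+200)
for lo,hi in((118,140),(30,50)): rect(R&(P[...,2]>lo)&(P[...,2]<hi),(lo,hi))
rect(reg(m[0]-150,m[0]+150,m[1]-170,m[1]+170)&(hsv[...,1]>120)&(P[...,2]>30)&(P[...,2]<48),"mat")
for n,(u,v) in dict(jarN=(249,374),jarF=(282,222),moka=(438,180),tamper=(416,380)).items(): print(n,P[int(v*.64),int(u*.64)])
```

```text
[ 557.41405829 -245.76770007   14.12312469] [543.5877768  273.33224363  38.79685435]
(118, 140) 544 ((554.2806396484375, -242.85113525390625), (147.45404052734375, 30.66254997253418), 23.279441833496094) 129.20919095615625
(30, 50) 736 ((628.5646362304688, -211.32012939453125), (304.72064208984375, 303.3224792480469), 23.705760955810547) 39.4610095182627
mat 4161 ((543.8234252929688, 276.0287170410156), (251.1663360595703, 143.93411254882812), 79.09613800048828) 39.09778854636761
jarN [412.43187113 298.18126755 124.15301559]
jarF [675.18625667 247.96501401 124.35465235]
moka [742.38223613 -20.58900159 164.79856578]
tamper [399.36747506   9.45724018  39.80914395]
```

View pics/3.png

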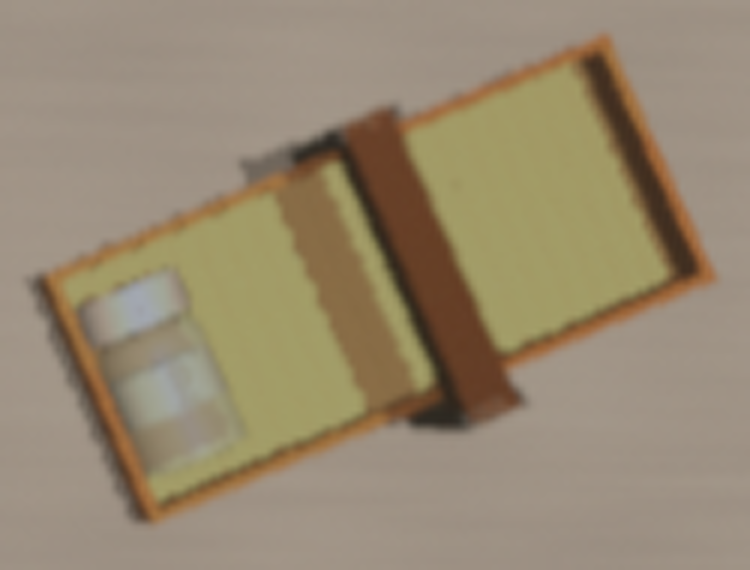

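The crop confirms it: the clear jar lies at the tray's left (+y) end wall, at about (165,370) in the crop, and the bar runs from (370,120) to (490,400). The bar measures 147 mm at z = 129. The tray centre is (554,-243) with x axis yaw 23.3°. The mat is (544,276) with its y at 79.1°. Moving above the bar now.

Emit:
{"name": "send_rows", "arguments": {
  "series": [
    [85, [0.5, -0.88, 0], [0, 0, 0.56]],
    [85, [0.5, -0.88, 0], [0, 0, 0.56]],
    [85, [0.5, -0.88, 0], [0, 0, 0.56]],
    [85, [0.5, -0.88, 0], [0, 0, 0.56]],
    [85, [0.5, -0.88, 0], [0, 0, 0.56]],
    [85, [0.5, -0.88, 0], [0, 0, 0.56]],
    [85, [0.5, -0.88, 0], [0, 0, 0.56]],
    [85, [0.5, -0.88, 0], [0, 0, 0.56]]
  ]
}}

```text
clock: 1.1
eef_pos: [478.0, 181.0, 248.2]
tool_rot: [3.142, -0.0, -3.123]
force: [0.6, 1.9, 0.4]
width: 85.2
gripper_force: 0.0
```

Emit:
{"name": "send_rows", "arguments": {
  "series": [
    [85, [0.16, -0.88, 0], [0, 0, 0.56]],
    [85, [0.16, -0.88, 0], [0, 0, 0.56]],
    [85, [0.16, -0.88, 0], [0, 0, 0.56]],
    [85, [0.16, -0.88, 0], [0, 0, 0.56]],
    [85, [0.16, -0.88, 0], [0, 0, 0.56]],
    [85, [0.16, -0.88, 0], [0, 0, 0.56]],
    [85, [0.16, -0.88, 0], [0, 0, 0.56]],
    [85, [0.16, -0.88, 0], [0, 0, 0.56]]
  ]
}}

```text
clock: 2.1
eef_pos: [554.1, -241.3, 248.0]
tool_rot: [3.141, -0.0, -2.732]
force: [0.7, 0.7, 0.2]
width: 84.6
gripper_force: 0.0
```

Emit:
{"name": "send_rows", "arguments": {
  "series": [
    [85, [0, 0, 0], [0, 0, 0]],
    [85, [0, 0, 0], [0, 0, 0]]
  ]
}}

```text
clock: 2.35
eef_pos: [553.8, -238.9, 247.7]
tool_rot: [3.14, -0.0, -2.734]
force: [-0.3, 0.9, 0.2]
width: 85.2
gripper_force: 0.0
```

Emit:
{"name": "send_rows", "arguments": {
  "series": [
    [85, [0, -0.05, -0.3], [0, 0, 0]],
    [85, [0, 0, -0.4], [0, 0, 0]],
    [85, [0, 0, -0.4], [0, 0, 0]],
    [85, [0, 0, -0.4], [0, 0, 0]],
    [85, [0, 0, -0.4], [0, 0, 0]],
    [85, [0, 0, -0.33], [0, 0, 0]],
    [85, [0, 0, 0], [0, 0, 0]]
  ]
}}

```text
clock: 3.22
eef_pos: [553.3, -240.1, 113.3]
tool_rot: [3.138, -0.002, -2.731]
force: [-0.2, 0.7, 0.2]
width: 84.9
gripper_force: 0.0
```

Run:
```python
from h import *
b=cam("scene"); cv2.imwrite("pics/4.png",cv2.resize(b["img"][120:300,20:260,::-1],None,fx=3,fy=3)); s=sensors.read_state(); print(s["eef_pos"],s["force"])
```

```text
[ 554.0990729  -240.76588236  114.34609199] [ 0.35360623 -0.0599301   0.62308015]
```

View pics/4.png

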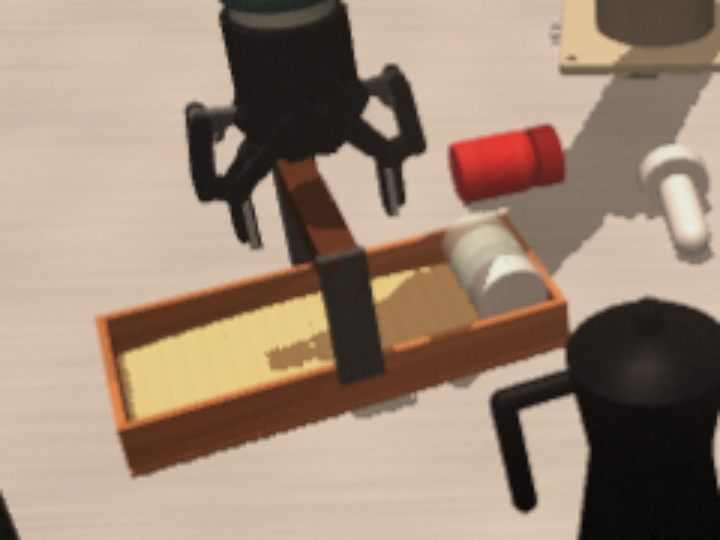

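The fingers straddle the bar, with tips at about (250,235) and (392,205), and the jar is still at the end wall at (490,270). Close and lift.

Emit:
{"name": "send_rows", "arguments": {
  "series": [
    [15, [0, 0, 0], [0, 0, 0]],
    [15, [0, 0, 0], [0, 0, 0]],
    [15, [0, 0, 0], [0, 0, 0]],
    [15, [0, 0, 0], [0, 0, 0]],
    [15, [0, 0, 0], [0, 0, 0]],
    [15, [0, 0, 0], [0, 0, 0]],
    [15, [0, 0, 0], [0, 0, 0]],
    [15, [0, 0, 0], [0, 0, 0]]
  ]
}}

```text
clock: 4.28
eef_pos: [554.4, -242.9, 115.2]
tool_rot: [-3.141, 0.0, -2.733]
force: [-1.2, -0.6, 5.6]
width: 23.2
gripper_force: 60.4
```

Emit:
{"name": "send_rows", "arguments": {
  "series": [
    [15, [0, 0, 0.05], [0, 0, 0]],
    [15, [0, 0, 0.1], [0, 0, 0]],
    [15, [0, 0, 0.2], [0, 0, 0]],
    [15, [0, 0, 0.3], [0, 0, 0]],
    [15, [0, 0, 0.4], [0, 0, 0]],
    [15, [0, 0, 0.4], [0, 0, 0]],
    [15, [0, 0, 0.3], [0, 0, 0]],
    [15, [0, 0, 0.2], [0, 0, 0]]
  ]
}}

```text
clock: 5.28
eef_pos: [554.5, -242.8, 233.6]
tool_rot: [-3.14, 0.001, -2.733]
force: [1.0, -0.2, -8.4]
width: 23.2
gripper_force: 59.4
```

Emit:
{"name": "send_rows", "arguments": {
  "series": [
    [15, [0, 0, 0.1], [0, 0, 0]],
    [15, [0, 0, 0], [0, 0, 0]],
    [15, [0, 0, 0], [0, 0, 0]]
  ]
}}

```text
clock: 5.65
eef_pos: [553.6, -242.5, 236.8]
tool_rot: [3.14, -0.001, -2.734]
force: [0.0, 0.4, -7.2]
width: 22.7
gripper_force: 59.4
```

```bash
cat >> h.py <<'E'
def jar(save=None, yaw=None, quiet=False):
    """fit tray lean (about its x) from the scene depth of the wall tops, jar y in tray from its cylinder points"""
    s=sensors.read_state(); b=cam("scene"); t=s["eef_pos"]
    from scipy.spatial.transform import Rotation as Ro
    R=Ro.from_euler("xyz",s["tool_rot"]).as_matrix()
    # tray frame from tool: x=tool x up to sign, y=+-tool y, z=-tool z
    sg=-1 if R[1,1]<0 else 1
    T=np.c_[np.cross(sg*R[:,1],-R[:,2]),sg*R[:,1],-R[:,2]]
    o=t-T[:,2]*(-2+115)-0*t
    P=cloud(b).reshape(-1,3); L=(P-o)@T
    w=(np.abs(L[:,0])>59)&(np.abs(L[:,0])<67)&(np.abs(L[:,1])<145)&(np.abs(L[:,1])>25)&(L[:,2]>20)&(L[:,2]<62)
    # upper edge of each wall by bins along y
    ys,zs=[],[]
    for y0 in range(-140,140,10):
        k=w&(L[:,1]>=y0)&(L[:,1]<y0+10)
        if k.sum()>15: ys.append(y0+5); zs.append(np.percentile(L[k,2],90))
    p=np.polyfit(ys,zs,1) if len(ys)>4 else [np.nan,np.nan]
    if save: cv2.imwrite(save,cv2.resize(b["img"][60:300,0:330,::-1],None,fx=2.4,fy=2.4))
    return s,b,T,o,L,p
def report(save=None):
    s,b,T,o,L,p=jar(save)
    lean=np.arcsin(T[2,1])   # + : +y end up
    f=16-L[:,1]**2/2400+p[0]*L[:,1]+(p[1]-40)
    k=(np.abs(L[:,0])<50)&(np.abs(L[:,1])<143)&(L[:,2]>f+14)&(L[:,2]<f+62)
    k2=k&~((np.abs(L[:,1])<25)&(L[:,2]>76))
    h=np.histogram(L[k2,1],np.arange(-145,150,10))[0]
    y=L[k2,1]; c=np.nan
    if len(y)>20:
        top=k2&(L[:,2]>np.percentile(L[k2,2],60)); c=np.median(L[top,1])
    print("t",round(s["clock"],2),"eef",s["eef_pos"].round(1),"F",s["force"].round(1),"w",round(s["width"],1),"tool lean",round(lean,4),"wallfit slope",p[0].round(4),"z0",p[1].round(1),"=> tray lean",round(lean+p[0],4))
    print(" jar n",k2.sum(),"med y",np.median(y) if len(y) else None,"top y",c,"range",np.percentile(y,[2,98]) if len(y) else None,"zmax",L[k2,2].max() if len(y) else None)
    print(h)
E
python3 -c "
from h import *
report('pics/5.png')"
```

```text
t 5.65 eef [ 553.6 -242.5  236.8] F [ 0.   0.4 -7.2] w 22.7 tool lean 0.0011 wallfit slope -0.0013 z0 37.5 => tray lean -0.0002
 jar n 852 med y 109.82770889190056 top y 115.09635133773385 range [ 91.18362933 139.58429451] zmax 62.5106302893633
[  0   0   0   0   0   0   0   0   0   0   0   0   0   0   0   0   0   0
   0   0   0   0   0 136 200 177 161 128  50]
```

View pics/5.png

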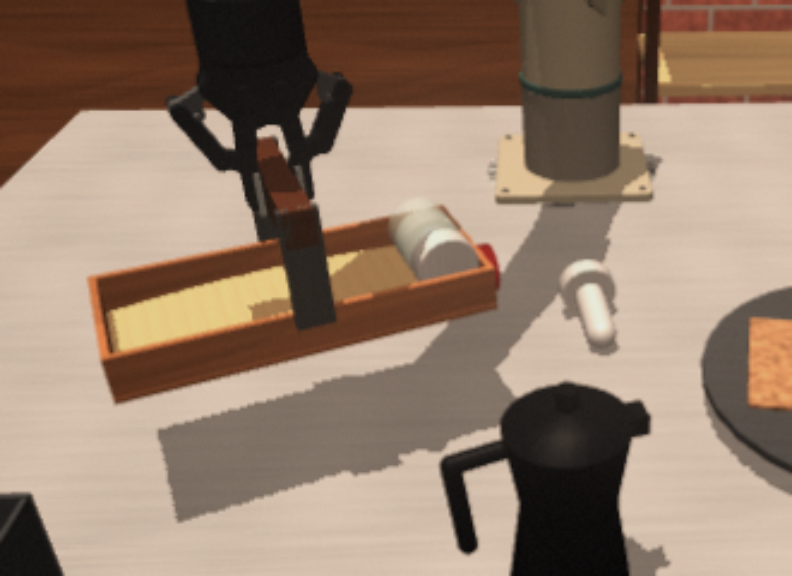

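The tray hangs level with the bar gripped at (275,180) in the crop. The jar, at (435,240), is still against its end wall at y ≈ 118. Now I'll plan the lean profile by simulation.

```bash
cat > sim.py <<'E'
import numpy as np
g=9.81
def plan(y0,y1,n,mu=.018):
    t=(np.arange(n)+.5)/n
    r=10*t**3-15*t**4+6*t**5; a=60*t-180*t**2+120*t**3
    T=n/8; y=y0+(y1-y0)*r; ydd=(y1-y0)*a/T**2
    return np.r_[y/1.2-np.sign(y1-y0)*-1*mu*1.0-ydd/(.67*g)]
def sim(y,L0,Ls,mu,bias=0,hold=16,lag=.03):
    v=0;L=Lc=L0;dt=.001;Ld=0;ymin=y
    for Lt in list(Ls)+[Ls[-1]]*hold:
        st=(Lt-Lc)/125
        for _ in range(125):
            Lc+=st; nLd=(Lc-L)/lag; Ldd=(nLd-Ld)/dt; Ld=nLd; L+=Ld*dt
            f=-.67*g*np.sin(L+bias-y/1.2)-.67*.072*Ldd; fr=.67*g*mu*dt
            v+=f*dt
            v=np.sign(v)*max(abs(v)-fr,0)
            y+=v*dt
            if y>.118:y=.118;v=min(v,0)
            ymin=min(y,ymin)
    return y,v
def go(y0,y1,n,L0,mus=(.014,.018,.022)):
    Ls=np.r_[plan(y0,y1,n),y1/1.2]
    u=np.diff(np.r_[L0,Ls])
    tx=np.round(u*10.53,2); ty=np.round(u*4.53,2); Lr=L0+np.cumsum(tx)/10.53
    print("L",Lr.round(4)); print("rows",[[a,b] for a,b in zip(tx.tolist(),ty.tolist())])
    for m in mus: print(m,[tuple(np.round(sim(y0,L0,Lr,m,b),4)) for b in(-.003,0,.003)])
E
python3 - <<'E'
from sim import *
for y1,n in((.08,7),(.075,8),(.07,7)): print(y1,n);go(.118,y1,n,.095)
E
```

```text
0.08 7
L [0.1064 0.1225 0.1026 0.0646 0.0266 0.0067 0.0228 0.0665]
rows [[0.12, 0.05], [0.17, 0.07], [-0.21, -0.09], [-0.4, -0.17], [-0.4, -0.17], [-0.21, -0.09], [0.17, 0.07], [0.46, 0.2]]
0.014 [(np.float64(0.118), np.float64(0.0)), (np.float64(0.118), np.float64(0.0)), (np.float64(0.118), np.float64(0.0))]
0.018 [(np.float64(0.118), np.float64(0.0)), (np.float64(0.118), np.float64(0.0)), (np.float64(0.118), np.float64(0.0))]
0.022 [(np.float64(0.118), np.float64(0.0)), (np.float64(0.118), np.float64(0.0)), (np.float64(0.118), np.float64(0.0))]
0.075 8
L [0.1007 0.1159 0.1054 0.0789 0.0466 0.02   0.0095 0.0247 0.0627]
rows [[0.06, 0.02], [0.16, 0.07], [-0.11, -0.05], [-0.28, -0.12], [-0.34, -0.15], [-0.28, -0.12], [-0.11, -0.05], [0.16, 0.07], [0.4, 0.17]]
0.014 [(np.float64(0.118), np.float64(0.0)), (np.float64(0.118), np.float64(0.0)), (np.float64(0.118), np.float64(0.0))]
0.018 [(np.float64(0.118), np.float64(0.0)), (np.float64(0.118), np.float64(0.0)), (np.float64(0.118), np.float64(0.0))]
0.022 [(np.float64(0.118), np.float64(0.0)), (np.float64(0.118), np.float64(0.0)), (np.float64(0.118), np.float64(0.0))]
0.07 7
L [ 0.113   0.133   0.1083  0.0608  0.0133 -0.0114  0.0086  0.0589]
rows [[0.19, 0.08], [0.21, 0.09], [-0.26, -0.11], [-0.5, -0.22], [-0.5, -0.22], [-0.26, -0.11], [0.21, 0.09], [0.53, 0.23]]
0.014 [(np.float64(0.118), np.float64(0.0)), (np.float64(0.118), np.float64(0.0)), (np.float64(0.118), np.float64(0.0))]
0.018 [(np.float64(0.118), np.float64(0.0)), (np.float64(0.118), np.float64(0.0)), (np.float64(0.118), np.float64(0.0))]
0.022 [(np.float64(0.118), np.float64(0.0)), (np.float64(0.118), np.float64(0.0)), (np.float64(0.118), np.float64(0.0))]
```

```bash
sed -i 's/-np.sign(y1-y0)\*-1\*mu\*1.0/-np.sign(y1-y0)*mu/' sim.py
python3 - <<'E'
from sim import *
for y1,n in((.08,7),(.08,6),(.07,7),(.06,7)): print(y1,n);go(.118,y1,n,.095)
E
```

```text
0.08 7
L [0.1415 0.1577 0.1377 0.0997 0.0618 0.0418 0.058  0.0656]
rows [[0.49, 0.21], [0.17, 0.07], [-0.21, -0.09], [-0.4, -0.17], [-0.4, -0.17], [-0.21, -0.09], [0.17, 0.07], [0.08, 0.03]]
0.014 [(np.float64(0.118), np.float64(0.0)), (np.float64(0.0791), np.float64(0.0)), (np.float64(-1.091), np.float64(-2.5946))]
0.018 [(np.float64(0.118), np.float64(0.0)), (np.float64(0.1013), np.float64(0.0026)), (np.float64(0.0843), np.float64(0.0))]
0.022 [(np.float64(0.118), np.float64(0.0)), (np.float64(0.118), np.float64(0.0)), (np.float64(0.0985), np.float64(0.0))]
0.08 6
L [0.1558 0.171  0.1301 0.0703 0.0295 0.0447 0.0656]
rows [[0.64, 0.27], [0.16, 0.07], [-0.43, -0.18], [-0.63, -0.27], [-0.43, -0.18], [0.16, 0.07], [0.22, 0.1]]
0.014 [(np.float64(0.118), np.float64(0.0)), (np.float64(0.0771), np.float64(-0.0)), (np.float64(-0.7656), np.float64(-1.9014))]
0.018 [(np.float64(0.118), np.float64(0.0)), (np.float64(0.0916), np.float64(0.0)), (np.float64(0.0813), np.float64(-0.0))]
0.022 [(np.float64(0.118), np.float64(0.0)), (np.float64(0.118), np.float64(0.0)), (np.float64(0.0932), np.float
[... 443 characters left out ...]
t64(-0.0))]
0.022 [(np.float64(0.118), np.float64(0.0)), (np.float64(0.118), np.float64(0.0)), (np.float64(0.0867), np.float64(0.0))]
0.06 7
L [0.1558 0.1795 0.1501 0.0922 0.0342 0.0048 0.0285 0.0494]
rows [[0.64, 0.27], [0.25, 0.11], [-0.31, -0.13], [-0.61, -0.26], [-0.61, -0.26], [-0.31, -0.13], [0.25, 0.11], [0.22, 0.1]]
0.014 [(np.float64(0.118), np.float64(0.0)), (np.float64(0.0526), np.float64(-0.0)), (np.float64(-1.6051), np.float64(-3.5515))]
0.018 [(np.float64(0.118), np.float64(0.0)), (np.float64(0.0776), np.float64(0.0)), (np.float64(0.0599), np.float64(-0.0))]
0.022 [(np.float64(0.118), np.float64(0.0)), (np.float64(0.118), np.float64(0.0)), (np.float64(0.0794), np.float64(0.0))]
```

```bash
cat > opt.py <<'E'
import numpy as np
from scipy.optimize import differential_evolution
g=9.81
def simv(y,L0,Ls,mu,bias,lag,hold=8,v=0,dt=.005,wall=.118,trace=False):
    """vectorised over cases"""
    y=np.full_like(mu,y);v=np.full_like(mu,v);L=np.full_like(mu,L0);Lc=L0;Ld=np.zeros_like(mu);tr=[]
    for Lt in list(Ls)+[Ls[-1]]*hold:
        st=(Lt-Lc)*dt/.125
        for _ in range(int(.125/dt)):
            Lc+=st;n=(Lc-L)/lag;Ldd=(n-Ld)/dt;Ld=n;L=L+Ld*dt
            v=v+(-.67*g*(L+bias-y/1.2)-.67*.072*Ldd)*dt
            v=np.sign(v)*np.maximum(np.abs(v)-.67*g*mu*dt,0); y=y+v*dt
            o=y>wall; y=np.where(o,wall,y); v=np.where(o,np.minimum(v,0),v)
            y=np.clip(y,-.3,.3)
        tr.append((y.copy(),v.copy()))
    return tr if trace else (y,v)
def opt(y0,y1,n,L0,mus=(.014,.018,.022),bs=(-.002,0,.002),lags=(.02,.06),lim=.2,seed=0,wall=.118,v0=0,endw=0):
    M,B,G=[q.ravel() for q in np.meshgrid(mus,bs,lags,indexing="ij")]
    def c(x):
        Ls=np.r_[x[:-1],x[-1]]
        if np.abs(np.diff(np.r_[L0,Ls])).max()>.085: return 9
        y,v=simv(y0,L0,Ls,M,B,G,v=v0,wall=wall)
        return np.abs(y-y1).max()+.3*np.abs(v).max()+endw*abs(x[-1]-y1/1.2)
    r=differential_evolution(c,[(-lim,lim)]*n,maxiter=150,popsize=10,seed=seed,tol=1e-6)
    u=np.diff(np.r_[L0,r.x]);tx=np.round(u*10.53,2);ty=np.round(u*4.53,2)
    y,v=simv(y0,L0,L0+np.cumsum(tx)/10.53,M,B,G,v=v0,wall=wall)
    print("cost",r.fun,"L",r.x.round(4));print([[a,b] for a,b in zip(tx.tolist(),ty.tolist())]);print((y*1000).round(),np.abs(v).max().round(4))
E
time python3 - <<'E'
from opt import *
for y1,n in((.075,4),(.075,5),(.06,5)): print(y1,n); opt(.118,y1,n,.095)
E
```

```text
0.075 4
cost 0.03433244442769365 L [0.1708 0.0858 0.1582 0.0732]
[[0.8, 0.34], [-0.89, -0.39], [0.76, 0.33], [-0.9, -0.39]]
[ 96. 102.  91.  98.  75.  91. 101. 106.  99. 104.  96. 102. 105. 109.
 103. 108. 101. 106.] 0.009
0.075 5
cost 9.0 L [-0.1313 -0.1474 -0.1339  0.1584 -0.0203]
[[-2.38, -1.02], [-0.17, -0.07], [0.14, 0.06], [3.08, 1.32], [-1.88, -0.81]]
[118. 118. 118. 118. 118. 118. 118. 118. 118. 118. 118. 118. 118. 118.
 118. 118. 118. 118.] 0.0
0.06 5
cost 9.0 L [-0.1313 -0.1474 -0.1339  0.1584 -0.0203]
[[-2.38, -1.02], [-0.17, -0.07], [0.14, 0.06], [3.08, 1.32], [-1.88, -0.81]]
[118. 118. 118. 118. 118. 118. 118. 118. 118. 118. 118. 118. 118. 118.
 118. 118. 118. 118.] 0.0
real	0m43.532s
user	0m43.685s
sys	0m0.120s
```

```bash
python3 - <<'E'
s=open("opt.py").read()
s=s.replace("        Ls=np.r_[x[:-1],x[-1]]\n        if np.abs(np.diff(np.r_[L0,Ls])).max()>.085: return 9\n","        Ls=L0+np.cumsum(x)\n")
s=s.replace("abs(x[-1]-y1/1.2)","abs(Ls[-1]-y1/1.2)").replace("[(-lim,lim)]*n","[(-.08,.08)]*n").replace("u=np.diff(np.r_[L0,r.x])","u=r.x").replace("r.x.round(4)","(L0+np.cumsum(r.x)).round(4)").replace("maxiter=150","maxiter=80")
open("opt.py","w").write(s)
E
(python3 -c "
from opt import *
opt(.118,.075,4,.095)" & python3 -c "
from opt import *
opt(.118,.08,6,.095)"  & python3 -c "
from opt import *
opt(.118,.06,6,.095)"; wait)
```

```text
cost 0.03537165630970106 L [0.1674 0.088  0.155  0.0754]
[[0.76, 0.33], [-0.84, -0.36], [0.71, 0.3], [-0.84, -0.36]]
[ 98. 104.  94. 101.  85.  95. 103. 108. 101. 106.  98. 104. 106. 111.
 105. 109. 103. 108.] 0.0
cost 0.05283702163078735 L [0.0801 0.1443 0.0898 0.1631 0.0878 0.0773]
[[-0.16, -0.07], [0.68, 0.29], [-0.57, -0.25], [0.77, 0.33], [-0.79, -0.34], [-0.11, -0.05]]
[ 99. 105.  95. 102.  86.  97. 104. 110. 102. 108.  99. 105. 108. 113.
 106. 111. 104. 109.] 0.0
cost 0.03283702163078735 L [0.0801 0.1443 0.0898 0.1631 0.0878 0.0773]
[[-0.16, -0.07], [0.68, 0.29], [-0.57, -0.25], [0.77, 0.33], [-0.79, -0.34], [-0.11, -0.05]]
[ 99. 105.  95. 102.  86.  97. 104. 110. 102. 108.  99. 105. 108. 113.
 106. 111. 104. 109.] 0.0
```

Emit:
{"name": "send_rows", "arguments": {
  "series": [
    [15, [0, 0, 0], [0.25, 0.11, 0]],
    [15, [0, 0, 0], [0.25, 0.11, 0]],
    [15, [0, 0, 0], [0.25, 0.11, 0]],
    [15, [0, 0, 0], [0.25, 0.1, 0]],
    [15, [0, 0, 0], [0, 0, 0]]
  ]
}}

```text
clock: 6.32
eef_pos: [554.2, -243.5, 237.3]
tool_rot: [3.047, 0.0, -2.735]
force: [0.6, 1.2, -7.6]
width: 23.0
gripper_force: 59.5
```

```bash
python3 -c "
from h import *
report();report()"
```

```text
t 6.33 eef [ 554.2 -243.5  237.3] F [ 0.6  1.2 -7.6] w 23.0 tool lean 0.0951 wallfit slope -0.0023 z0 37.5 => tray lean 0.0927
 jar n 859 med y 110.30465031656419 top y 114.6239167506044 range [ 90.2932669  139.19285282] zmax 62.968152369669454
[  0   0   0   0   0   0   0   0   0   0   0   0   0   0   0   0   0   0
   0   0   0   0   0 137 194 179 163 134  52]
t 6.38 eef [ 554.1 -243.1  237.4] F [-0.5 -1.1 -6.9] w 23.2 tool lean 0.095 wallfit slope -0.0022 z0 37.4 => tray lean 0.0928
 jar n 861 med y 110.0341059289235 top y 113.98583647414148 range [ 89.8350961  138.96491383] zmax 63.20571685632224
[  0   0   0   0   0   0   0   0   0   0   0   0   0   0   0   0   0   0
   0   0   0   0   0 145 194 178 167 128  49]
```

Emit:
{"name": "send_rows", "arguments": {
  "series": [
    [15, [0, 0, 0], [0.78, 0.33, 0]],
    [15, [0, 0, 0], [-0.84, -0.36, 0]],
    [15, [0, 0, 0], [0.72, 0.31, 0]],
    [15, [0, 0, 0], [-0.84, -0.36, 0]],
    [15, [0, 0, 0], [0, 0, 0]],
    [15, [0, 0, 0], [0, 0, 0]]
  ]
}}

```text
clock: 7.18
eef_pos: [554.2, -242.3, 237.7]
tool_rot: [3.063, 0.0, -2.733]
force: [0.6, -0.7, -7.7]
width: 23.1
gripper_force: 62.9
```

```bash
python3 -c "
from h import *
report();report()"
```

```text
t 7.17 eef [ 554.2 -242.3  237.7] F [ 0.6 -0.7 -7.7] w 23.1 tool lean 0.0786 wallfit slope -0.0052 z0 37.4 => tray lean 0.0734
 jar n 865 med y 85.5766014434249 top y 89.59909533372229 range [ 65.11029936 114.60536567] zmax 64.73700509360651
[  0   0   0   0   0   0   0   0   0   0   0   0   0   0   0   0   0   0
   0   0  15 223 184 171 151 104  17   0   0]
t 7.22 eef [ 554.2 -242.8  237.7] F [ 0.   0.3 -8.3] w 22.8 tool lean 0.0782 wallfit slope -0.0054 z0 37.3 => tray lean 0.0729
 jar n 868 med y 85.2678205203565 top y 89.49125575882253 range [ 64.83478858 114.62069011] zmax 65.01057182117803
[  0   0   0   0   0   0   0   0   0   0   0   0   0   0   0   0   0   0
   0   0  24 216 187 175 147 105  14   0   0]
```

```bash
python3 - <<'E'
from opt import *
for m in (.014,.016,.018):
    for b in (-.002,0,.002):
        for l in (.01,.03): print(m,b,l,(1000*simv(.118,.095,np.array([.169,.0893,.1577,.0779]),np.array([m]),b,l,hold=3)[0]).round(1),end=" ")
    print()
E
(python3 -c "
from opt import *
opt(.093,.063,4,.0785,mus=(.013,.0155,.018),bs=(-.0015,.0015),lags=(.01,.03))" & python3 -c "
from opt import *
opt(.093,.055,5,.0785,mus=(.013,.0155,.018),bs=(-.0015,.0015),lags=(.01,.03))" ; wait)
```

```text
0.014 -0.002 0.01 [89.] 0.014 -0.002 0.03 [96.] 0.014 0 0.01 [82.9] 0.014 0 0.03 [91.2] 0.014 0.002 0.01 [77.9] 0.014 0.002 0.03 [84.1] 
0.016 -0.002 0.01 [94.3] 0.016 -0.002 0.03 [99.2] 0.016 0 0.01 [88.6] 0.016 0 0.03 [96.] 0.016 0.002 0.01 [82.9] 0.016 0.002 0.03 [91.2] 
0.018 -0.002 0.01 [98.3] 0.018 -0.002 0.03 [101.7] 0.018 0 0.01 [94.3] 0.018 0 0.03 [99.2] 0.018 0.002 0.01 [88.6] 0.018 0.002 0.03 [96.] 
cost 0.01692357687747395 L [0.1469 0.0672 0.1312 0.0513]
[[0.72, 0.31], [-0.84, -0.36], [0.67, 0.29], [-0.84, -0.36]]
[68. 74. 56. 62. 74. 78. 67. 73. 78. 80. 73. 77.] 0.0001
cost 0.024705837206476892 L [0.0616 0.1409 0.062  0.1329 0.0536]
[[-0.18, -0.08], [0.84, 0.36], [-0.83, -0.36], [0.75, 0.32], [-0.83, -0.36]]
[72. 74. 52. 67. 75. 77. 67. 73. 77. 79. 73. 76.] 0.0115
```

Emit:
{"name": "send_rows", "arguments": {
  "series": [
    [15, [0, 0, 0], [0.72, 0.31, 0]],
    [15, [0, 0, 0], [-0.84, -0.36, 0]],
    [15, [0, 0, 0], [0.67, 0.29, 0]],
    [15, [0, 0, 0], [-0.84, -0.36, 0]],
    [15, [0, 0, 0], [0, 0, 0]],
    [15, [0, 0, 0], [0, 0, 0]]
  ]
}}

```text
clock: 8.02
eef_pos: [554.2, -242.8, 237.6]
tool_rot: [3.09, -0.0, -2.734]
force: [0.5, 0.2, -7.6]
width: 23.1
gripper_force: 63.3
```

```bash
python3 -c "
from h import *
report();report()"
```

```text
t 8.03 eef [ 554.2 -242.8  237.6] F [ 0.5  0.2 -7.6] w 23.1 tool lean 0.0514 wallfit slope -0.0055 z0 37.3 => tray lean 0.0459
 jar n 580 med y 81.16430108920133 top y 90.5043718593461 range [ 64.03759967 112.38078924] zmax 64.67096886013799
[  0   0   0   0   0   0   0   0   0   0   0   0   0   0   0   0   0   0
   0   0  35 180 122 102  87  49   5   0   0]
t 8.07 eef [ 554.2 -243.1  237.5] F [-0.  -0.5 -7.6] w 23.3 tool lean 0.0511 wallfit slope -0.006 z0 37.4 => tray lean 0.0451
 jar n 575 med y 82.37651731649512 top y 90.9909491078283 range [ 65.59787092 112.62553489] zmax 64.6513012020912
[  0   0   0   0   0   0   0   0   0   0   0   0   0   0   0   0   0   0
   0   0   3 186 129 108  88  55   5   0   1]
```

Emit:
{"name": "send_rows", "arguments": {
  "series": [
    [15, [0, 0, 0], [0.34, 0.14, 0]],
    [15, [0, 0, 0], [0, 0, 0]]
  ]
}}

```text
clock: 8.38
eef_pos: [554.2, -243.9, 237.2]
tool_rot: [3.059, 0.0, -2.735]
force: [-0.8, -0.5, -7.5]
width: 23.5
gripper_force: 63.4
```

```bash
python3 -c "
from h import *
report();report('pics/6.png')"
```

```text
t 8.38 eef [ 554.2 -243.9  237.2] F [-0.8 -0.5 -7.5] w 23.5 tool lean 0.0828 wallfit slope -0.0053 z0 37.4 => tray lean 0.0775
 jar n 578 med y 91.81183051043257 top y 100.20880296490209 range [ 75.08604331 122.93679901] zmax 63.745822119876294
[  0   0   0   0   0   0   0   0   0   0   0   0   0   0   0   0   0   0
   0   0   0  11 189 126 104  87  54   7   0]
t 8.43 eef [ 554.1 -243.6  237.2] F [-0.1 -0.2 -8. ] w 23.0 tool lean 0.0826 wallfit slope -0.0058 z0 37.5 => tray lean 0.0768
 jar n 587 med y 92.70740305642994 top y 101.40530107798365 range [ 75.79983544 124.26493639] zmax 63.45250898329986
[  0   0   0   0   0   0   0   0   0   0   0   0   0   0   0   0   0   0
   0   0   0   2 188 126 115  85  60  10   1]
```

View pics/6.png

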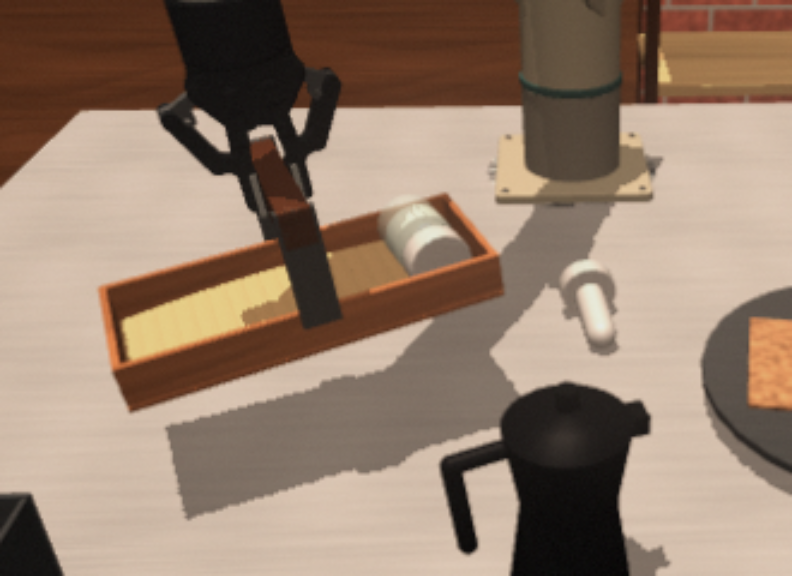

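The jar, at (425,235) in the crop, is at y ≈ 102 and almost stopped after rolling back. The tray sags about 0.0055 rad in the grip, so I'll plan in tray lean.

```bash
cat >> h.py <<'E'
def meas():
    s,b,T,o,L,p=jar(); lean=np.arcsin(T[2,1])
    f=16-L[:,1]**2/2400+p[0]*L[:,1]+(p[1]-40)
    k=(np.abs(L[:,0])<50)&(np.abs(L[:,1])<143)&(L[:,2]>f+14)&(L[:,2]<f+62)&~((np.abs(L[:,1])<25)&(L[:,2]>72))
    q=np.percentile(L[k,1],[2,98])
    print("t %.2f tool lean %.4f tray lean %.4f jar n %d edges %.1f %.1f -> y %.1f %.1f w %.1f"%(s["clock"],lean,lean+p[0],k.sum(),*q,q[0]+27.5,q[1]-21.5,s["width"]))
    return (q[0]+27.5+q[1]-21.5)/2000,lean+p[0]
E
python3 - <<'E'
from h import *
for _ in range(4): r=meas()
from opt import *
y,L=r
import multiprocessing as mp
def f(a):
    opt(y,a[0],a[1],L,mus=(.012,.015,.018),bs=(-.0015,.0015),lags=(.01,.03),endw=.5,seed=a[2])
    return a
with mp.Pool(4) as p: print(p.map(f,[(.07,4,0),(.075,5,0),(.075,5,1),(.07,6,0)]))
E
```

```text
t 8.47 tool lean 0.0827 tray lean 0.0767 jar n 585 edges 76.6 124.6 -> y 104.1 103.1 w 23.2
t 8.53 tool lean 0.0827 tray lean 0.0772 jar n 592 edges 77.2 126.1 -> y 104.7 104.6 w 23.0
t 8.57 tool lean 0.0827 tray lean 0.0772 jar n 594 edges 77.7 127.1 -> y 105.2 105.6 w 22.9
t 8.62 tool lean 0.0826 tray lean 0.0772 jar n 588 edges 78.4 127.2 -> y 105.9 105.7 w 23.3
[(0.07, 4, 0), (0.075, 5, 0), (0.075, 5, 1), (0.07, 6, 0)]
```

```bash
for a in ".07,4" ".075,5" ".07,5" ".06,6"; do python3 -c "
from opt import *
opt(.107,$a,.0772,mus=(.012,.015,.018),bs=(-.0015,.0015),lags=(.01,.03),endw=.5)" & done; wait
```

```text
cost 0.02727449157137642 L [0.1564 0.0767 0.1434 0.0634]
[[0.83, 0.36], [-0.84, -0.36], [0.7, 0.3], [-0.84, -0.36]]
[86. 91. 75. 85. 90. 94. 85. 89. 93. 95. 90. 93.] 0.0067
cost 0.02136603456317808 L [0.0797 0.1535 0.0775 0.1444 0.0649]
[[0.03, 0.01], [0.78, 0.33], [-0.8, -0.34], [0.7, 0.3], [-0.84, -0.36]]
[84. 89. 67. 83. 90. 92. 83. 89. 93. 95. 90. 92.] 0.0071
cost 0.0350308310875283 L [0.1563 0.1163 0.0833 0.075  0.0673]
[[0.83, 0.36], [-0.42, -0.18], [-0.35, -0.15], [-0.09, -0.04], [-0.08, -0.03]]
[ 88.  92.  76.  83.  94. 100.  88.  92.  98. 103.  94.  97.] 0.0086
cost 0.05090008466864082 L [0.0702 0.1267 0.0894 0.1496 0.0782 0.0734]
[[-0.07, -0.03], [0.6, 0.26], [-0.39, -0.17], [0.63, 0.27], [-0.75, -0.32], [-0.05, -0.02]]
[92. 93. 64. 78. 95. 96. 88. 90. 97. 98. 92. 94.] 0.0359
```

Emit:
{"name": "send_rows", "arguments": {
  "series": [
    [15, [0, 0, 0], [0.03, 0.01, 0]],
    [15, [0, 0, 0], [0.78, 0.34, 0]],
    [15, [0, 0, 0], [-0.8, -0.34, 0]],
    [15, [0, 0, 0], [0.7, 0.3, 0]],
    [15, [0, 0, 0], [-0.84, -0.36, 0]]
  ]
}}

```text
clock: 9.3
eef_pos: [554.2, -245.6, 236.7]
tool_rot: [3.074, -0.001, -2.737]
force: [-1.0, -1.2, -9.0]
width: 23.1
gripper_force: 63.7
```

```bash
python3 -c "
from h import *
for _ in range(5): meas()"
```

```text
t 9.30 tool lean 0.0679 tray lean 0.0623 jar n 541 edges 86.7 133.4 -> y 114.2 111.9 w 23.1
t 9.35 tool lean 0.0667 tray lean 0.0650 jar n 539 edges 84.8 130.8 -> y 112.3 109.3 w 23.0
t 9.40 tool lean 0.0710 tray lean 0.0666 jar n 541 edges 84.7 130.7 -> y 112.2 109.2 w 23.0
t 9.45 tool lean 0.0718 tray lean 0.0677 jar n 550 edges 85.4 133.6 -> y 112.9 112.1 w 23.1
t 9.50 tool lean 0.0716 tray lean 0.0651 jar n 543 edges 87.5 133.7 -> y 115.0 112.2 w 23.2
```

```bash
cat > mpc.py <<'E'
"""python3 mpc.py [init]: measure, update the estimate, propose the next n rows"""
import sys, json
from h import *
from scipy.optimize import minimize
g=9.81; MU=.0165; LAG=.02
def step(y,v,Lc,L,d,Lt,dur,dt=.005):
    """lean command goes linearly Lc->Lt in dur"""
    n=max(1,round(dur/dt)); st=(Lt-Lc)/n; Ld=(Lc-L)/LAG
    for _ in range(n):
        Lc+=st; q=(Lc-L)/LAG; Ldd=(q-Ld)/dt; Ld=q; L+=Ld*dt
        v+=(-.67*g*(L+d-y/1.2)-.67*.072*Ldd)*dt
        v=np.sign(v)*max(abs(v)-.67*g*MU*dt,0); y+=v*dt
        if y>.118: y,v=.118,min(v,0)
    return y,v,Lt,L
def run(init=False,n=3,H=7,tgt=0.,vmax=.06,nim=2,gain=1.2):
    m=[meas() for _ in range(nim)]; ym=np.mean([q[0] for q in m])
    s=sensors.read_state()
    from scipy.spatial.transform import Rotation as Ro
    R=Ro.from_euler("xyz",s["tool_rot"]).as_matrix(); lean=abs(np.arcsin(R[2,1]))*np.sign(-R[2,1]*R[1,1]) if 0 else None
    T=-R[:,1] if R[1,1]<0 else R[:,1]; Lt=float(np.arcsin(T[2]))
    if init: st=dict(y=ym,v=0.,d=-.0045,L=Lt)
    else:
        st=json.load(open("st.json")); y,v,L=st["y"],st["v"],st["L0"]; Lc=L
        for a in st["cmd"]: y,v,Lc,L=step(y,v,Lc,L,st["d"],a,.125)
        y2=step(y,v,Lc,L,st["d"],Lc,.05*(nim-1)/2)[0]
        r=ym-y2; print("pred %.1f meas %.1f  cmd lean %.4f read %.4f"%(y2*1e3,ym*1e3,Lc,Lt))
        st=dict(y=y+.8*r,v=v+2.5*r,d=float(np.clip(st["d"]-.25*r,-.012,.006)),L=Lc)
    y,v,Lc,_=step(st["y"],st["v"],st["L"],st["L"],st["d"],st["L"],.05*nim)
    def roll(u):
        yy,vv,a,b=y,v,Lc,Lc; J=0
        for i,du in enumerate(u):
            yy,vv,a,b=step(yy,vv,a,b,st["d"],a+du,.125)
            vr=-np.clip(gain*(yy-tgt),-vmax,vmax); J+=((vv-vr)/.02)**2+(du/.03)**2
        J+=4*((vv-vr)/.02)**2+((a+st["d"]-yy/1.2)/.02)**2
        return J
    best=min((minimize(roll,u0*np.ones(H),method="Powell",bounds=[(-.045,.045)]*H,options=dict(maxiter=6)) for u0 in(-.005,.005)),key=lambda r:r.fun)
    tx=np.round(best.x[:n]*10.53,2); ty=np.round(best.x[:n]*4.53,2); cmd=(Lc+np.cumsum(tx)/10.53).tolist()
    json.dump(dict(y=float(y),v=float(v),d=st["d"],L0=Lc,cmd=cmd),open("st.json","w"))
    print("state y %.1f v %.1f d %.4f lean %.4f F %s"%(y*1e3,v*1e3,st["d"],Lc,s["force"].round(1)))
    yy,vv,a,b=y,v,Lc,Lc
    for c in cmd: yy,vv,a,b=step(yy,vv,a,b,st["d"],c,.125)
    print("ROWS",[[p,q] for p,q in zip(tx.tolist(),ty.tolist())],"lean->",np.round(cmd,4),"expect y %.1f v %.1f"%(yy*1e3,vv*1e3))
if __name__=="__main__":
    kw=dict(a.split("=") for a in sys.argv[1:]); run(**{k:(int(v) if k in("init","n","H","nim") else float(v)) for k,v in kw.items()})
E
sleep 0; time python3 mpc.py init=1 nim=3
```

```text
t 9.55 tool lean 0.0712 tray lean 0.0659 jar n 546 edges 87.2 135.2 -> y 114.7 113.7 w 23.0
t 9.60 tool lean 0.0709 tray lean 0.0651 jar n 544 edges 87.2 135.0 -> y 114.7 113.5 w 23.2
t 9.65 tool lean 0.0707 tray lean 0.0651 jar n 537 edges 87.4 133.2 -> y 114.9 111.7 w 23.2
state y 114.8 v 12.3 d -0.0045 lean 0.0706 F [-0.2  0.9 -7.1]
ROWS [[0.47, 0.2], [0.09, 0.04], [0.06, 0.03]] lean-> [0.1153 0.1238 0.1295] expect y 114.4 v -8.8
real	0m5.869s
user	0m5.713s
sys	0m0.173s
```

Emit:
{"name": "send_rows", "arguments": {
  "series": [
    [15, [0, 0, 0], [0.47, 0.2, 0]],
    [15, [0, 0, 0], [0.09, 0.04, 0]],
    [15, [0, 0, 0], [0.06, 0.03, 0]]
  ]
}}

```text
clock: 10.07
eef_pos: [554.1, -243.0, 237.3]
tool_rot: [3.012, -0.0, -2.734]
force: [-0.3, 0.0, -7.7]
width: 23.2
gripper_force: 63.8
```

```bash
python3 mpc.py
```

```text
t 10.07 tool lean 0.1294 tray lean 0.1224 jar n 540 edges 83.8 130.3 -> y 111.3 108.8 w 23.2
t 10.12 tool lean 0.1296 tray lean 0.1249 jar n 543 edges 82.8 130.8 -> y 110.3 109.3 w 23.2
pred 114.1 meas 109.9  cmd lean 0.1295 read 0.1293
state y 108.5 v -31.1 d -0.0034 lean 0.1295 F [-0.2  0.9 -6.6]
ROWS [[-0.05, -0.02], [-0.13, -0.06], [-0.12, -0.05]] lean-> [0.1248 0.1124 0.101 ] expect y 90.4 v -61.3
```

Emit:
{"name": "send_rows", "arguments": {
  "series": [
    [15, [0, 0, 0], [-0.05, -0.02, 0]],
    [15, [0, 0, 0], [-0.13, -0.06, 0]],
    [15, [0, 0, 0], [-0.12, -0.05, 0]]
  ]
}}

```text
clock: 10.55
eef_pos: [554.1, -242.3, 237.6]
tool_rot: [3.041, -0.0, -2.733]
force: [-0.2, -0.2, -7.8]
width: 23.4
gripper_force: 63.8
```

```bash
python3 mpc.py
```

```text
t 10.55 tool lean 0.1002 tray lean 0.1017 jar n 544 edges 77.3 125.3 -> y 104.8 103.8 w 23.4
t 10.60 tool lean 0.1000 tray lean 0.0972 jar n 536 edges 77.5 125.3 -> y 105.0 103.8 w 23.4
pred 88.8 meas 104.4  cmd lean 0.1010 read 0.1006
state y 100.9 v -17.4 d -0.0073 lean 0.1010 F [ 0.7 -0.5 -7.7]
ROWS [[0.35, 0.15], [-0.14, -0.06], [-0.12, -0.05]] lean-> [0.1343 0.121  0.1096] expect y 86.4 v -57.0
```

```bash
python3 - <<'E'
s=open("mpc.py").read()
s=s.replace("MU=.0165","MU=.018").replace("nim=2","nim=3")
a=s.index("        st=dict(y=y+.8*r"); b=s.index("    y,v,Lc,_=step(st")
s=s[:a]+'''        acc=(step(y,v,Lc,L,st["d"],Lc,.1)[1]-v)/.1; t=.05*np.arange(nim)
        A=np.r_[np.c_[np.ones(nim),t]/.0008,[[1/.006,0],[0,1/.015]]]; yv=np.r_[(np.array([q[0] for q in m])-acc*t*t/2)/.0008,y/.006,v/.015]
        e=np.linalg.lstsq(A,yv,rcond=None)[0]
        st=dict(y=float(e[0]),v=float(e[1]),d=float(np.clip(st["d"]-.12*r,-.009,.003)),L=Lc)
'''+s[b:]
open("mpc.py","w").write(s)
E
python3 mpc.py init=1
```

```text
t 10.65 tool lean 0.1006 tray lean 0.0959 jar n 542 edges 77.6 125.0 -> y 105.1 103.5 w 22.9
t 10.70 tool lean 0.1008 tray lean 0.0971 jar n 540 edges 77.4 125.7 -> y 104.9 104.2 w 22.6
t 10.75 tool lean 0.1008 tray lean 0.1013 jar n 529 edges 77.4 124.9 -> y 104.9 103.4 w 23.0
state y 104.3 v -0.0 d -0.0045 lean 0.1007 F [ 0.2 -0.1 -8.3]
ROWS [[0.47, 0.2], [-0.15, -0.07], [-0.14, -0.06]] lean-> [0.1454 0.1311 0.1178] expect y 93.8 v -51.5
```

Emit:
{"name": "send_rows", "arguments": {
  "series": [
    [15, [0, 0, 0], [0.47, 0.2, 0]],
    [15, [0, 0, 0], [-0.15, -0.07, 0]],
    [15, [0, 0, 0], [-0.14, -0.06, 0]]
  ]
}}

```text
clock: 11.18
eef_pos: [554.1, -242.6, 237.4]
tool_rot: [3.025, 0.0, -2.734]
force: [-0.5, 0.6, -8.1]
width: 23.3
gripper_force: 63.9
```

```bash
python3 mpc.py
```

```text
t 11.18 tool lean 0.1165 tray lean 0.1175 jar n 535 edges 76.6 123.6 -> y 104.1 102.1 w 23.3
t 11.22 tool lean 0.1165 tray lean 0.1135 jar n 539 edges 76.8 124.3 -> y 104.3 102.8 w 23.2
t 11.28 tool lean 0.1173 tray lean 0.1159 jar n 543 edges 76.6 124.3 -> y 104.1 102.8 w 23.1
pred 90.9 meas 103.4  cmd lean 0.1178 read 0.1174
state y 102.1 v -17.4 d -0.0060 lean 0.1178 F [ 0.4  0.6 -8.4]
ROWS [[0.19, 0.08], [-0.16, -0.07], [-0.16, -0.07]] lean-> [0.1359 0.1207 0.1055] expect y 86.6 v -59.5
```

Run:
```python
from h import *
s,b,T,o,L,p=jar()
c=b["img"][130:200,30:220,::-1]; c2=cv2.resize(c,None,fx=4.2,fy=4.2,interpolation=cv2.INTER_CUBIC)
cv2.imwrite("pics/7.png",c2)
lean=np.arcsin(T[2,1]);f=16-L[:,1]**2/2400+p[0]*L[:,1]+(p[1]-40)
k=(np.abs(L[:,0])<66)&(np.abs(L[:,1])<143)&(np.abs(L[:,1])>40)&(L[:,2]>f+14)&(L[:,2]<f+62)
print(np.histogram(L[k,0],np.arange(-70,71,5)))
for x0 in range(-50,50,10):
    q=k&(L[:,0]>=x0)&(L[:,0]<x0+10)
    if q.sum()>5: print(x0,q.sum(),np.percentile(L[q,1],[2,50,98]).round(1),np.percentile(L[q,2],[5,98]).round(1))
# tilt about tray y: floor heights on far side, and wall tops
fl=(np.abs(L[:,0])<50)&(L[:,1]<-30)&(L[:,1]>-130)&(L[:,2]<f+8)
print("floor plane",np.linalg.lstsq(np.c_[L[fl,0],L[fl,1],np.ones(fl.sum())],L[fl,2]+L[fl,1]**2/2400,rcond=None)[0],fl.sum())
print(s["tool_rot"],T.round(4))
```

```text
(array([ 21, 411, 127,   0,   0,   0,   0,   3,  16,  32,  37,  33,  29,
        31,  35,  38,  30,  35,  36,  59,  24,  23,  45,  27,  54, 279,
       524, 207]), array([-70, -65, -60, -55, -50, -45, -40, -35, -30, -25, -20, -15, -10,
        -5,   0,   5,  10,  15,  20,  25,  30,  35,  40,  45,  50,  55,
        60,  65,  70]))
-30 48 [ 76.1  91.  121.8] [38.2 63.2]
-20 70 [ 76.2  94.7 122.3] [39.3 62.6]
-10 60 [ 76.3  90.5 120.1] [38.6 62.2]
0 73 [ 77.   92.5 124.3] [36.1 63. ]
10 65 [ 77.7  95.1 124.2] [40.4 62.3]
20 95 [ 78.1  93.  124.8] [33.6 62.2]
30 47 [ 79.2  97.4 124.1] [37.9 61.7]
40 72 [ 79.3  94.9 126.5] [38.5 62.2]
floor plane [-7.90243590e-01 -4.36726755e-02 -7.30750503e+01] 2343
[ 3.02414489e+00  6.57062854e-04 -2.73246384e+00] [[ 9.175e-01 -3.951e-01  4.600e-02]
 [ 3.978e-01  9.111e-01 -1.078e-01]
 [ 7.000e-04  1.172e-01  9.931e-01]]
```

View pics/7.png

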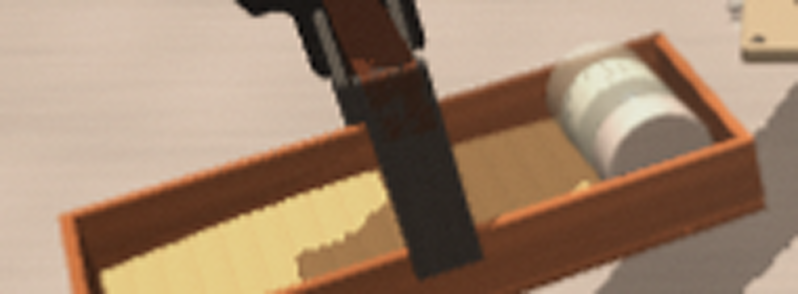

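The jar, at (630,110) in the crop, has shifted towards the tray's +x side wall (centre x ≈ +13) and is skewed about 0.04 rad, so it rubs there. I'll check the tray's tilt about its y.

```bash
cat >> h.py <<'E'
def pose():
    """tray pose in the tool-derived frame, from floor points; jar x-range and skew"""
    s,b,T,o,L,p=jar()
    f=16-L[:,1]**2/2400+p[0]*L[:,1]+(p[1]-40)
    fl=(np.abs(L[:,0])<50)&(np.abs(L[:,1])>32)&(np.abs(L[:,1])<130)&(np.abs(L[:,2]-f)<7)
    A=np.c_[L[:,0],L[:,1],np.ones(len(L))]
    z=L[:,2]+L[:,1]**2/2400; c=np.linalg.lstsq(A[fl],z[fl],rcond=None)[0]
    fl&=np.abs(z-A@c)<2; c=np.linalg.lstsq(A[fl],z[fl],rcond=None)[0]
    print("t %.2f floor slopes rel tool x %.4f y %.4f z %.1f n %d (wall y slope %.4f) tool xz %.4f yz %.4f"%(s["clock"],*c,fl.sum(),p[0],T[2,0],T[2,1]))
    k=(np.abs(L[:,0])<54)&(np.abs(L[:,1])<143)&(L[:,2]>f+14)&(L[:,2]<f+62)&~((np.abs(L[:,1])<30)&(L[:,2]>72))
    xs=[];ys=[]
    for x0 in range(-50,50,10):
        q=k&(L[:,0]>=x0)&(L[:,0]<x0+10)
        if q.sum()>12: xs.append(x0+5);ys.append(np.percentile(L[q,1],[4,96]))
    if xs:
        ys=np.array(ys); e=np.percentile(L[k,0],1)
        print("  jar -x end %.1f -> x %.1f  skew lo %.3f hi %.3f  y edges %.1f %.1f"%(e,e+45,np.polyfit(xs,ys[:,0],1)[0],np.polyfit(xs,ys[:,1],1)[0],*np.median(ys,0)))
E
python3 -c "
from h import *
pose();pose()"
```

```text
t 11.38 floor slopes rel tool x 0.0024 y -0.0068 z 13.4 n 1259 (wall y slope -0.0038) tool xz 0.0007 yz 0.1171
  jar -x end -28.6 -> x 16.4  skew lo 0.052 hi 0.033  y edges 77.7 121.7
t 11.43 floor slopes rel tool x 0.0032 y -0.0064 z 13.5 n 1259 (wall y slope -0.0008) tool xz 0.0006 yz 0.1171
  jar -x end -27.9 -> x 17.1  skew lo 0.057 hi -0.013  y edges 77.8 120.3
```

Emit:
{"name": "send_rows", "arguments": {
  "series": [
    [15, [0, 0, 0], [-0.12, -0.21, 0]],
    [15, [0, 0, 0], [-0.12, -0.21, 0]],
    [15, [0, 0, 0], [-0.12, -0.21, 0]],
    [15, [0, 0, 0], [-0.12, -0.21, 0]],
    [15, [0, 0, 0], [0, 0, 0]],
    [15, [0, 0, 0], [0, 0, 0]],
    [15, [0, 0, 0], [0, 0, 0]],
    [15, [0, 0, 0], [0, 0, 0]]
  ]
}}

```text
clock: 12.48
eef_pos: [554.2, -242.7, 237.4]
tool_rot: [3.091, 0.051, -2.732]
force: [-0.1, 0.8, -7.8]
width: 22.7
gripper_force: 63.8
```

```bash
python3 -c "
from h import *
pose();pose();pose()"
```

```text
t 12.47 floor slopes rel tool x -0.0003 y -0.0064 z 13.4 n 1072 (wall y slope -0.0015) tool xz 0.0510 yz 0.0501
  jar -x end -28.4 -> x 16.6  skew lo 0.051 hi 0.012  y edges 77.4 119.3
t 12.53 floor slopes rel tool x 0.0030 y -0.0071 z 13.5 n 1067 (wall y slope -0.0026) tool xz 0.0510 yz 0.0501
  jar -x end -28.3 -> x 16.7  skew lo 0.052 hi 0.018  y edges 77.7 119.0
t 12.57 floor slopes rel tool x 0.0023 y -0.0070 z 13.4 n 1071 (wall y slope 0.0025) tool xz 0.0510 yz 0.0501
  jar -x end -28.5 -> x 16.5  skew lo 0.057 hi 0.019  y edges 77.8 118.8
```

Emit:
{"name": "send_rows", "arguments": {
  "series": [
    [15, [0, 0, 0], [0.08, -0.28, 0]],
    [15, [0, 0, 0], [0.08, -0.28, 0]],
    [15, [0, 0, 0], [0.08, -0.28, 0]],
    [15, [0, 0, 0], [0.08, -0.28, 0]],
    [15, [0, 0, 0], [0.08, -0.28, 0]],
    [15, [0, 0, 0], [0.08, -0.28, 0]],
    [15, [0, 0, 0], [0, 0, 0]]
  ]
}}

```text
clock: 13.5
eef_pos: [553.4, -243.1, 237.4]
tool_rot: [3.111, 0.202, -2.73]
force: [0.4, -1.4, -7.6]
width: 23.2
gripper_force: 63.8
```

```bash
python3 -c "
from h import *
pose();pose();pose()"
```

```text
t 13.50 floor slopes rel tool x 0.0051 y -0.0064 z 13.8 n 427 (wall y slope 0.0015) tool xz 0.2006 yz 0.0295
  jar -x end -27.0 -> x 18.0  skew lo 0.054 hi 0.034  y edges 77.5 113.0
t 13.55 floor slopes rel tool x 0.0010 y -0.0062 z 13.7 n 428 (wall y slope -0.0040) tool xz 0.2007 yz 0.0294
  jar -x end -27.0 -> x 18.0  skew lo 0.058 hi 0.070  y edges 77.6 111.9
t 13.60 floor slopes rel tool x 0.0001 y -0.0065 z 13.6 n 430 (wall y slope -0.0009) tool xz 0.2009 yz 0.0292
  jar -x end -27.9 -> x 17.1  skew lo 0.055 hi 0.072  y edges 77.7 113.2
```

Run:
```python
from h import *
a=cam("top");w=cam("wrist")
c=cv2.resize(a["img"][130:250,280:420,::-1],(466,400),interpolation=cv2.INTER_CUBIC)
cv2.imwrite("pics/8.png",np.hstack([c,cv2.resize(w["img"][:,:,::-1],(330,248)).copy() if 0 else cv2.copyMakeBorder(cv2.resize(w["img"][:,:,::-1],(330,248)),0,152,0,0,cv2.BORDER_CONSTANT)]))
```

```text
(no output)
```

View pics/8.png

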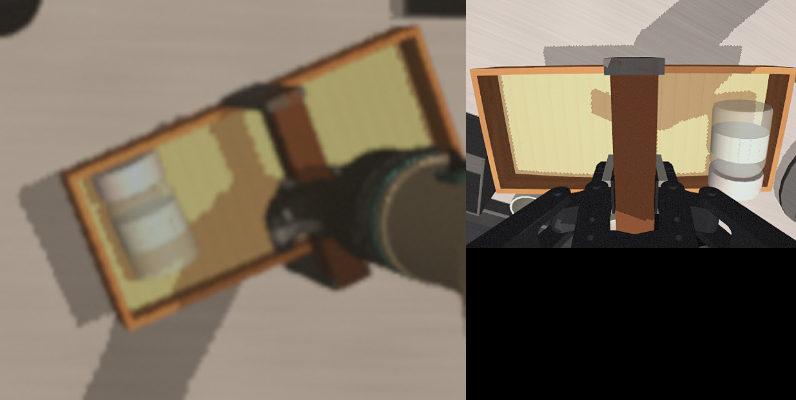

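The wrist view shows the inside of the tray clearly, with the jar at (740,150). I'll use its depth to see exactly how the jar sits.

```bash
cat >> h.py <<'E'
def wr(v=0):
    s=sensors.read_state(); w=cam("wrist")
    from scipy.spatial.transform import Rotation as Ro
    R=Ro.from_euler("xyz",s["tool_rot"]).as_matrix(); sg=-1 if R[1,1]<0 else 1
    T=np.c_[np.cross(sg*R[:,1],-R[:,2]),sg*R[:,1],-R[:,2]]; o=s["eef_pos"]-T[:,2]*113
    L=(cloud(w).reshape(-1,3)-o)@T
    return s,w,T,L[np.isfinite(L).all(1)]
E
python3 - <<'E'
from h import *
s,w,T,L=wr()
I=(np.abs(L[:,0])<80)&(np.abs(L[:,1])<160)&(L[:,2]>-10)&(L[:,2]<75)&(np.abs(L[:,1])>18)
L=L[I]
# rim points
for nm,k in(("+x rim",(L[:,0]>50)&(L[:,2]>33)&(L[:,2]<48)&(L[:,1]<60)),("-x rim",(L[:,0]<-50)&(L[:,2]>33)&(L[:,2]<48)),("+y rim",(L[:,1]>135)&(L[:,2]>33)&(L[:,2]<48)),("-y rim",(L[:,1]<-135)&(L[:,2]>33)&(L[:,2]<48))):
    print(nm,k.sum(),np.percentile(L[k],[2,50,98],axis=0).round(1).tolist() if k.sum()>5 else "")
J=L[(L[:,1]>50)&(L[:,1]<140)&(np.abs(L[:,0])<64)&(L[:,2]>44)]
print("jar",len(J),np.percentile(J,[1,50,99],axis=0).round(1).tolist())
for x0 in range(-60,64,8):
    q=J[(J[:,0]>=x0)&(J[:,0]<x0+8)]
    if len(q)>10: print(x0,len(q),np.percentile(q[:,1],[2,98]).round(1),"zmax",np.percentile(q[:,2],98).round(1), "y of top",np.median(q[q[:,2]>np.percentile(q[:,2],85),1]).round(1))
E
```

```text
+x rim 1328 [[51.7, -150.3, 33.3], [59.2, -117.5, 38.2], [64.4, 57.4, 39.7]]
-x rim 5039 [[-67.7, -149.7, 34.7], [-64.3, -30.7, 38.0], [-52.1, 147.8, 39.9]]
+y rim 2585 [[-66.5, 138.2, 33.3], [-12.0, 145.6, 36.7], [60.9, 150.4, 38.2]]
-y rim 3139 [[-66.0, -151.7, 33.3], [-9.4, -146.4, 38.6], [62.4, -137.0, 40.2]]
jar 10924 [[-33.2, 78.2, 44.7], [4.0, 96.9, 59.1], [53.8, 124.9, 63.4]]
-36 1157 [ 78.5 122. ] zmax 63.1 y of top 101.8
-28 1139 [ 77.5 122.1] zmax 63.4 y of top 101.7
-20 1098 [ 78.1 121.6] zmax 63.4 y of top 102.2
-12 1051 [ 78.6 121.8] zmax 63.3 y of top 102.3
-4 1017 [ 79.  121.9] zmax 63.3 y of top 103.0
4 966 [ 79.2 123.2] zmax 63.3 y of top 103.1
12 953 [ 79.4 123.6] zmax 63.1 y of top 103.6
20 829 [ 80.  122.3] zmax 63.0 y of top 104.7
28 786 [ 82.2 126.3] zmax 61.8 y of top 105.8
36 918 [ 80.9 124.5] zmax 62.9 y of top 105.4
44 782 [ 81.4 125.5] zmax 63.0 y of top 105.7
52 228 [ 92.4 124.7] zmax 63.0 y of top 105.4
```

Emit:
{"name": "send_rows", "arguments": {
  "series": [
    [15, [0.35, 0.15, 0], [0, 0, 0]],
    [15, [0.27, 0.12, 0], [0, 0, 0]],
    [15, [0.18, 0.08, 0], [0, 0, 0]],
    [15, [0.09, 0.04, 0], [0, 0, 0]],
    [15, [0.04, 0.02, 0], [0, 0, 0]],
    [15, [0, 0, 0], [0, 0, 0]]
  ]
}}

```text
clock: 14.55
eef_pos: [609.6, -218.3, 237.4]
tool_rot: [3.112, 0.202, -2.729]
force: [-0.2, -0.6, -8.2]
width: 23.0
gripper_force: 63.9
```

```bash
cat >> h.py <<'E'
def wj(quiet=False):
    """jar in the tray from the wrist depth; the tray frame is refitted from the floor and the rims"""
    s,w,T,L=wr()
    I=(np.abs(L[:,0])<75)&(np.abs(L[:,1])<156)&(L[:,2]>-5)&(L[:,2]<80); L=L[I]
    f=13.5-L[:,1]**2/2400
    fl=(np.abs(L[:,0])<50)&(np.abs(L[:,2]-f)<6)&(np.abs(L[:,1])>20)&(np.abs(L[:,1])<138)
    A=np.c_[L[:,0],L[:,1],np.ones(len(L))]; z=L[:,2]+L[:,1]**2/2400
    for _ in range(3):
        c=np.linalg.lstsq(A[fl],z[fl],rcond=None)[0]; fl=(np.abs(z-A@c)<1.5)&(np.abs(L[:,0])<52)&(np.abs(L[:,1])<138)
    h=z-A@c-L[:,1]**2/2400+L[:,1]**2/2400   # height above the floor
    J=(h>30)&(h<60)&(np.abs(L[:,0])<58)&(np.abs(L[:,1])<140)&~((L[:,2]>73))
    P=L[J]; hh=h[J]; xs=[];ys=[]
    for x0 in range(-56,56,8):
        q=(P[:,0]>=x0)&(P[:,0]<x0+8)
        if q.sum()>25: t=hh[q]>np.percentile(hh[q],80); xs.append(x0+4); ys.append(np.median(P[q][t,1]))
    b=np.polyfit(xs,ys,1) if len(xs)>2 else [np.nan]*2
    lo,hi=np.percentile(P[:,0],[1,99]) if len(P) else (0,0)
    r=dict(t=s["clock"],lean=float(np.arcsin(T[2,1])+c[1]),tool=float(np.arcsin(T[2,1])),tx=float(T[2,0]+c[0]),sagy=float(c[1]),sagx=float(c[0]),y=float(np.median(ys)) if ys else np.nan,ymean=float(P[:,1].mean()),skew=float(b[0]),x=(lo+hi)/2,lo=lo,hi=hi,n=int(J.sum()),F=s["force"].round(1).tolist())
    if not quiet: print({k:(round(v,4) if isinstance(v,float) else v) for k,v in r.items()})
    return r
E
python3 -c "
from h import *
wj();wj();wj()"
```

```text
{'t': 14.55, 'lean': 0.0209, 'tool': 0.0292, 'tx': 0.1983, 'sagy': -0.0083, 'sagx': -0.002, 'y': 117.8896, 'ymean': 107.8197, 'skew': 0.0362, 'x': np.float64(7.2383), 'lo': np.float64(-37.1938), 'hi': np.float64(51.6704), 'n': 11711, 'F': [-0.2, -0.6, -8.2]}
{'t': 14.6, 'lean': 0.0209, 'tool': 0.0293, 'tx': 0.1983, 'sagy': -0.0084, 'sagx': -0.0017, 'y': 117.6769, 'ymean': 107.8357, 'skew': 0.0416, 'x': np.float64(7.3358), 'lo': np.float64(-37.1129), 'hi': np.float64(51.7846), 'n': 11720, 'F': [-0.6, -0.1, -7.7]}
{'t': 14.65, 'lean': 0.0209, 'tool': 0.0292, 'tx': 0.1984, 'sagy': -0.0083, 'sagx': -0.0018, 'y': 118.0118, 'ymean': 107.8485, 'skew': 0.0401, 'x': np.float64(7.2801), 'lo': np.float64(-37.1227), 'hi': np.float64(51.6829), 'n': 11715, 'F': [-0.4, 0.1, -6.9]}
```

Emit:
{"name": "send_rows", "arguments": {
  "series": [
    [15, [-0.14, -0.06, 0], [0, 0, 0]],
    [15, [-0.28, -0.12, 0], [0, 0, 0]],
    [15, [-0.42, -0.18, 0], [0, 0, 0]],
    [15, [0, 0, 0], [0, 0, 0]],
    [15, [0, 0, 0], [0, 0, 0]]
  ]
}}

```text
clock: 15.32
eef_pos: [559.1, -240.4, 237.9]
tool_rot: [3.112, 0.203, -2.73]
force: [1.8, 0.4, -7.3]
width: 23.1
gripper_force: 63.8
```

Run:
```python
from h import *
wj();wj()
s,w,T,L=wr()
# yaw of tray against tool from the -x rim outer edge / end rims
k=(L[:,2]>35)&(L[:,2]<45)&(L[:,0]<-50)&(L[:,0]>-75)&(np.abs(L[:,1])<140)&(np.abs(L[:,1])>25)
xs=[];ys=[]
for y0 in range(-140,140,10):
    q=k&(L[:,1]>=y0)&(L[:,1]<y0+10)
    if q.sum()>10: ys.append(y0+5);xs.append(np.percentile(L[q,0],5))
print("side rim slope dx/dy",np.polyfit(ys,xs,1),len(xs))
for sg in(1,-1):
    k=(L[:,2]>30)&(L[:,2]<48)&(sg*L[:,1]>138)&(sg*L[:,1]<160)&(np.abs(L[:,0])<55)
    X=[];Y=[]
    for x0 in range(-55,55,10):
        q=k&(L[:,0]>=x0)&(L[:,0]<x0+10)
        if q.sum()>10: X.append(x0+5);Y.append(np.percentile(sg*L[q,1],95)*sg)
    print("end rim",sg,np.polyfit(X,Y,1),len(X))
```

```text
{'t': 15.325, 'lean': 0.021, 'tool': 0.0285, 'tx': 0.1955, 'sagy': -0.0075, 'sagx': -0.006, 'y': 118.348, 'ymean': 108.3517, 'skew': 0.0248, 'x': np.float64(2.1562), 'lo': np.float64(-42.0756), 'hi': np.float64(46.388), 'n': 11882, 'F': [1.8, 0.4, -7.3]}
{'t': 15.375, 'lean': 0.0212, 'tool': 0.0287, 'tx': 0.196, 'sagy': -0.0075, 'sagx': -0.0058, 'y': 118.5989, 'ymean': 108.3344, 'skew': 0.032, 'x': np.float64(2.1234), 'lo': np.float64(-42.1047), 'hi': np.float64(46.3515), 'n': 11890, 'F': [0.2, 0.3, -7.9]}
side rim slope dx/dy [-1.28232242e-03 -6.77427524e+01] 24
end rim 1 [7.09529290e-03 1.50314844e+02] 11
end rim -1 [ 4.62037718e-03 -1.51038257e+02] 11
```

Emit:
{"name": "send_rows", "arguments": {
  "series": [
    [15, [0, 0, 0], [-0.01, 0.15, 0]],
    [15, [0, 0, 0], [-0.01, 0.3, 0]],
    [15, [0, 0, 0], [-0.02, 0.4, 0]],
    [15, [0, 0, 0], [-0.02, 0.4, 0]],
    [15, [0, 0, 0], [-0.02, 0.4, 0]],
    [15, [0, 0, 0], [-0.01, 0.4, 0]],
    [15, [0, 0, 0], [-0.01, 0.25, 0]],
    [15, [0, 0, 0], [-0.01, 0.1, 0]]
  ]
}}

```text
clock: 16.48
eef_pos: [560.1, -239.4, 237.4]
tool_rot: [3.037, 0.006, -2.736]
force: [0.8, 0.6, -7.0]
width: 23.3
gripper_force: 63.7
```

```bash
python3 - <<'E'
s=open("mpc.py").read()
s=s.replace("m=[meas() for _ in range(nim)]; ym=np.mean([q[0] for q in m])","W=[wj(1) for _ in range(nim)]; m=[(q['y']/1e3,q['lean']) for q in W]; ym=np.mean([q[0] for q in m]); Lm=np.mean([q[1] for q in m]); print('t %.2f y %s x %.1f skew %.3f tx %.4f lean %.4f sag %.4f'%(W[-1]['t'],[round(q['y'],1) for q in W],W[-1]['x'],np.mean([q['skew'] for q in W]),np.mean([q['tx'] for q in W]),Lm,np.mean([q['sagy'] for q in W])))")
s=s.replace("T=-R[:,1] if R[1,1]<0 else R[:,1]; Lt=float(np.arcsin(T[2]))","Lt=float(Lm)").replace("d=-.0045","d=0.").replace("-.009,.003","-.004,.004").replace("L=Lc)\n","L=Lt)\n").replace(" F %s\"%(",'"%(').replace(",s[\"force\"].round(1))",")")
open("mpc.py","w").write(s)
E
python3 mpc.py init=1
```

```text
t 16.57 y [118.2, 118.2, 118.4] x 2.4 skew 0.024 tx 0.0018 lean 0.0968 sag -0.0076
state y 118.0 v 0.0 d 0.0000 lean 0.0968
ROWS [[0.47, 0.2], [-0.05, -0.02], [-0.09, -0.04]] lean-> [0.1414 0.1366 0.1281] expect y 111.0 v -37.3
```

Emit:
{"name": "send_rows", "arguments": {
  "series": [
    [15, [0, 0, 0], [0.47, 0.2, 0]],
    [15, [0, 0, 0], [-0.05, -0.02, 0]],
    [15, [0, 0, 0], [-0.09, -0.04, 0]]
  ]
}}

```text
clock: 17.0
eef_pos: [559.4, -239.8, 237.5]
tool_rot: [3.007, 0.006, -2.738]
force: [-0.9, 0.2, -7.2]
width: 23.6
gripper_force: 63.7
```

```bash
python3 mpc.py
```

```text
t 17.10 y [106.9, 103.3, 99.4] x 2.5 skew 0.023 tx 0.0020 lean 0.1273 sag -0.0076
pred 108.9 meas 103.2  cmd lean 0.1281 read 0.1273
state y 96.0 v -81.9 d 0.0007 lean 0.1273
ROWS [[-0.44, -0.19], [-0.29, -0.13], [0.04, 0.02]] lean-> [0.0856 0.058  0.0618] expect y 67.8 v -66.9
```

Emit:
{"name": "send_rows", "arguments": {
  "series": [
    [15, [0, 0, 0], [-0.44, -0.19, 0]],
    [15, [0, 0, 0], [-0.29, -0.13, 0]],
    [15, [0, 0, 0], [0.04, 0.02, 0]]
  ]
}}

```text
clock: 17.52
eef_pos: [559.4, -238.5, 237.8]
tool_rot: [3.071, 0.007, -2.735]
force: [-0.5, 0.7, -7.6]
width: 23.0
gripper_force: 63.7
```

```bash
sed -i 's/MU=.018/MU=.016/' mpc.py; python3 mpc.py nim=2 n=3
```

```text
t 17.57 y [60.7, 57.1] x 0.2 skew -0.009 tx 0.0025 lean 0.0648 sag -0.0060
pred 65.0 meas 58.9  cmd lean 0.0618 read 0.0648
state y 53.3 v -75.2 d 0.0014 lean 0.0648
ROWS [[-0.31, -0.13], [-0.07, -0.03], [-0.01, -0.0]] lean-> [0.0353 0.0287 0.0278] expect y 31.7 v -43.1
```

Emit:
{"name": "send_rows", "arguments": {
  "series": [
    [15, [0, 0, 0], [-0.33, -0.14, 0]],
    [15, [0, 0, 0], [-0.07, -0.03, 0]],
    [15, [0, 0, 0], [-0.01, 0, 0]]
  ]
}}

```text
clock: 18.0
eef_pos: [559.5, -239.2, 237.6]
tool_rot: [3.11, 0.006, -2.736]
force: [0.8, -0.7, -7.9]
width: 23.4
gripper_force: 63.7
```

```bash
python3 mpc.py nim=2 n=3
```

```text
t 18.05 y [28.5, 27.5] x 1.5 skew 0.225 tx 0.0020 lean 0.0262 sag -0.0053
pred 30.6 meas 28.0  cmd lean 0.0278 read 0.0262
state y 25.6 v -29.9 d 0.0017 lean 0.0262
ROWS [[0.04, 0.02], [-0.02, -0.01], [-0.03, -0.01]] lean-> [0.03   0.0281 0.0252] expect y 16.5 v -20.1
```

```bash
cat >> h.py <<'E'
from scipy.optimize import least_squares
def jc(q=0,src="wrist"):
    """jar y by fitting its known cylinder (r 27 above the local floor) to depth points"""
    if src=="wrist": s,w,T,L=wr()
    else: s,b,T,o,L,p=jar(); L=L[np.isfinite(L).all(1)]
    L=L[(np.abs(L[:,0])<54)&(np.abs(L[:,1])<140)&(L[:,2]>-5)&(L[:,2]<69.5)]
    A=np.c_[L[:,0],L[:,1],np.ones(len(L))]; z=L[:,2]+L[:,1]**2/2400
    fl=np.abs(z-13.5)<6
    for _ in range(3): c=np.linalg.lstsq(A[fl],z[fl],rcond=None)[0]; fl=np.abs(z-A@c)<1.5
    zf=A@c; P=L[(z-zf>18)]; hz=P[:,2]-(zf[z-zf>18])
    P=np.c_[P[:,:2],hz]; 
    if len(P)>4000: P=P[::len(P)//4000+1]
    f=lambda v:np.hypot(P[:,1]-v[0]-v[1]*P[:,0],P[:,2]-(27-v[0]**2/2400))-27
    best=min((least_squares(f,[y0,0],loss="soft_l1",f_scale=1.) for y0 in(-40,0,40,90)),key=lambda r:r.cost)
    r=best.fun; n=(np.abs(r)<2).sum()
    print("%s t %.2f jar y %.1f skew %.3f inliers %d/%d x %s sag %.4f %.4f lean %.4f tx %.4f"%(src,s["clock"],*best.x,n,len(P),np.percentile(P[np.abs(r)<2,0],[1,99]).round(),c[0],c[1],np.arcsin(T[2,1])+c[1],T[2,0]+c[0]))
    return dict(t=s["clock"],y=best.x[0],skew=best.x[1],lean=float(np.arcsin(T[2,1])+c[1]))
E
python3 - <<'E'
from h import *
for i in range(3): jc(); jc(src="scene")
w=cam("wrist");b=cam("scene")
cv2.imwrite("pics/9.png",np.hstack([cv2.resize(w["img"][:,:,::-1],(400,300)),cv2.resize(b["img"][80:200,30:190,::-1],(400,300))]))
E
```

```text
wrist t 18.10 jar y 22.2 skew 0.042 inliers 2267/2548 x [-39.  36.] sag -0.0038 -0.0053 lean 0.0262 tx 0.0022
scene t 18.15 jar y 19.8 skew -0.162 inliers 146/405 x [-29.  52.] sag -0.0007 -0.0043 lean 0.0271 tx 0.0054
wrist t 18.20 jar y 18.6 skew 0.041 inliers 1929/2142 x [-39.  34.] sag -0.0043 -0.0051 lean 0.0263 tx 0.0018
scene t 18.25 jar y 15.9 skew -0.124 inliers 150/365 x [-32.  53.] sag -0.0026 -0.0039 lean 0.0276 tx 0.0034
wrist t 18.30 jar y 15.5 skew 0.045 inliers 3213/3548 x [-39.  29.] sag -0.0040 -0.0051 lean 0.0264 tx 0.0020
scene t 18.35 jar y 13.4 skew -0.104 inliers 150/346 x [-31.  52.] sag -0.0023 -0.0041 lean 0.0274 tx 0.0037
```

View pics/9.png

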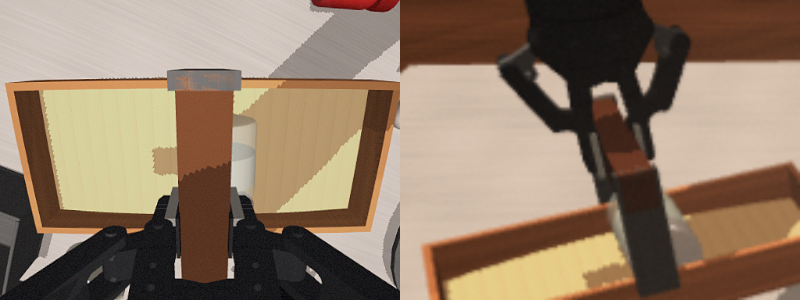

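The wrist view shows the jar just right of the bar at (243,160), and the fit gives y ≈ 12 mm, rolling at about 30 mm/s. I'll level the tray to stop it near the crest.

Emit:
{"name": "send_rows", "arguments": {
  "series": [
    [15, [0, 0, 0], [-0.18, -0.08, 0]],
    [15, [0, 0, 0], [-0.07, -0.03, 0]]
  ]
}}

```text
clock: 18.75
eef_pos: [559.4, -239.2, 237.5]
tool_rot: [3.134, 0.006, -2.736]
force: [0.9, 0.2, -7.9]
width: 22.7
gripper_force: 63.7
```

Run:
```python
from h import *
for i in range(2): jc(); jc(src="scene")
```

```text
wrist t 18.75 jar y 4.0 skew 0.034 inliers 1618/1700 x [-39.  15.] sag -0.0039 -0.0046 lean 0.0027 tx 0.0023
scene t 18.80 jar y 4.1 skew 0.008 inliers 278/381 x [-34.  52.] sag -0.0030 -0.0033 lean 0.0039 tx 0.0033
wrist t 18.85 jar y 3.2 skew 0.031 inliers 1620/1694 x [-39.  15.] sag -0.0040 -0.0046 lean 0.0029 tx 0.0024
scene t 18.90 jar y 3.9 skew 0.007 inliers 276/381 x [-36.  52.] sag 0.0013 -0.0036 lean 0.0039 tx 0.0077
```

The jar is at y ≈ 3.5 mm and stopped. Now I'll hold it over 5 s.

Emit:
{"name": "send_rows", "arguments": {
  "series": [
    [15, [0, 0, 0], [0, 0, 0]],
    [15, [0, 0, 0], [0, 0, 0]],
    [15, [0, 0, 0], [0, 0, 0]],
    [15, [0, 0, 0], [0, 0, 0]],
    [15, [0, 0, 0], [0, 0, 0]],
    [15, [0, 0, 0], [0, 0, 0]],
    [15, [0, 0, 0], [0, 0, 0]],
    [15, [0, 0, 0], [0, 0, 0]]
  ]
}}

```text
clock: 19.95
eef_pos: [559.5, -239.7, 237.5]
tool_rot: [3.134, 0.006, -2.736]
force: [0.3, -0.5, -8.3]
width: 22.7
gripper_force: 63.7
```

Run:
```python
from h import *
jc(); jc(src="scene")
```

```text
wrist t 19.95 jar y 3.2 skew 0.032 inliers 1624/1697 x [-39.  15.] sag -0.0041 -0.0046 lean 0.0029 tx 0.0022
scene t 20.00 jar y 3.9 skew 0.008 inliers 277/380 x [-34.  52.] sag -0.0008 -0.0038 lean 0.0037 tx 0.0056
```

Emit:
{"name": "send_rows", "arguments": {
  "series": [
    [15, [0, 0, 0], [0, 0, 0]],
    [15, [0, 0, 0], [0, 0, 0]],
    [15, [0, 0, 0], [0, 0, 0]],
    [15, [0, 0, 0], [0, 0, 0]],
    [15, [0, 0, 0], [0, 0, 0]],
    [15, [0, 0, 0], [0, 0, 0]],
    [15, [0, 0, 0], [0, 0, 0]],
    [15, [0, 0, 0], [0, 0, 0]]
  ]
}}

```text
clock: 21.05
eef_pos: [559.5, -239.7, 237.5]
tool_rot: [3.134, 0.006, -2.736]
force: [-1.0, -0.3, -7.8]
width: 23.3
gripper_force: 63.7
```

Emit:
{"name": "send_rows", "arguments": {
  "series": [
    [15, [0, 0, 0], [0, 0, 0]],
    [15, [0, 0, 0], [0, 0, 0]],
    [15, [0, 0, 0], [0, 0, 0]],
    [15, [0, 0, 0], [0, 0, 0]],
    [15, [0, 0, 0], [0, 0, 0]],
    [15, [0, 0, 0], [0, 0, 0]],
    [15, [0, 0, 0], [0, 0, 0]],
    [15, [0, 0, 0], [0, 0, 0]]
  ]
}}

```text
clock: 22.05
eef_pos: [559.5, -239.7, 237.5]
tool_rot: [3.134, 0.006, -2.736]
force: [-0.4, 0.5, -8.5]
width: 23.3
gripper_force: 63.7
```

Emit:
{"name": "send_rows", "arguments": {
  "series": [
    [15, [0, 0, 0], [0, 0, 0]],
    [15, [0, 0, 0], [0, 0, 0]],
    [15, [0, 0, 0], [0, 0, 0]],
    [15, [0, 0, 0], [0, 0, 0]],
    [15, [0, 0, 0], [0, 0, 0]],
    [15, [0, 0, 0], [0, 0, 0]],
    [15, [0, 0, 0], [0, 0, 0]],
    [15, [0, 0, 0], [0, 0, 0]]
  ]
}}

```text
clock: 23.05
eef_pos: [559.5, -239.7, 237.5]
tool_rot: [3.134, 0.006, -2.736]
force: [-0.4, -0.1, -7.3]
width: 22.7
gripper_force: 63.7
```

Emit:
{"name": "send_rows", "arguments": {
  "series": [
    [15, [0, 0, 0], [0, 0, 0]],
    [15, [0, 0, 0], [0, 0, 0]],
    [15, [0, 0, 0], [0, 0, 0]],
    [15, [0, 0, 0], [0, 0, 0]],
    [15, [0, 0, 0], [0, 0, 0]],
    [15, [0, 0, 0], [0, 0, 0]],
    [15, [0, 0, 0], [0, 0, 0]],
    [15, [0, 0, 0], [0, 0, 0]]
  ]
}}

```text
clock: 24.05
eef_pos: [559.5, -239.7, 237.5]
tool_rot: [3.134, 0.006, -2.736]
force: [-0.3, 0.6, -7.2]
width: 23.0
gripper_force: 63.8
```

Run:
```python
from h import *
jc(); jc(src="scene"); s=sensors.read_state(); print(s["eef_pos"],s["tool_rot"],s["qpos"])
```

```text
wrist t 24.05 jar y 3.2 skew 0.032 inliers 1622/1696 x [-39.  16.] sag -0.0040 -0.0046 lean 0.0029 tx 0.0023
scene t 24.10 jar y 3.9 skew 0.008 inliers 276/381 x [-34.  52.] sag -0.0017 -0.0038 lean 0.0037 tx 0.0047
[ 559.5157107  -239.68298105  237.51525333] [ 3.13411087  0.00628794 -2.73638738] [ 0.43324447  0.58086521 -0.11067254  1.64730796  0.06408375  0.91768205
  2.27763441]
```

Emit:
{"name": "send_rows", "arguments": {
  "series": [
    [15, [0, 0.01, 0.01], [0, 0, -0.03]],
    [15, [0, 0.02, 0.02], [0, 0, -0.06]],
    [15, [0, 0.03, 0.02], [0, 0, -0.06]],
    [15, [0, 0.04, 0.02], [0, 0, -0.06]],
    [15, [0, 0.05, 0.02], [0, 0, -0.06]],
    [15, [0, 0.06, 0.02], [0, 0, -0.06]],
    [15, [0, 0.07, 0.02], [0, 0, -0.06]],
    [15, [0, 0.08, 0.02], [0, 0, -0.06]]
  ]
}}

```text
clock: 25.15
eef_pos: [559.5, -217.7, 246.6]
tool_rot: [3.134, 0.006, -2.776]
force: [-0.6, -0.8, -7.1]
width: 23.1
gripper_force: 63.7
```

Emit:
{"name": "send_rows", "arguments": {
  "series": [
    [15, [0, 0.09, 0.02], [0, 0, -0.06]],
    [15, [0, 0.1, 0.02], [0, 0, -0.06]],
    [15, [0, 0.11, 0.02], [0, 0, -0.06]],
    [15, [0, 0.12, 0.02], [0, 0, -0.06]],
    [15, [0, 0.13, 0.02], [0, 0, -0.07]],
    [15, [0, 0.14, 0.02], [0, 0, -0.08]],
    [15, [0, 0.15, 0.02], [0, 0, -0.1]],
    [15, [0, 0.15, 0.02], [0, 0, -0.12]]
  ]
}}

```text
clock: 26.15
eef_pos: [559.5, -157.9, 256.2]
tool_rot: [3.134, 0.006, -2.829]
force: [0.2, 0.7, -8.1]
width: 23.2
gripper_force: 63.7
```

Run:
```python
from h import *
jc(); jc()
```

```text
wrist t 26.15 jar y 3.0 skew 0.031 inliers 1621/1698 x [-39.  15.] sag -0.0042 -0.0046 lean 0.0030 tx 0.0021
wrist t 26.20 jar y 4.0 skew 0.034 inliers 1616/1696 x [-39.  15.] sag -0.0029 -0.0044 lean 0.0046 tx 0.0041
```

Run:
```python
from h import *
jc(); jc(); jc(src="scene"); s=sensors.read_state(); print(s["eef_pos"],s["tool_rot"])
```

```text
wrist t 26.25 jar y 6.3 skew 0.045 inliers 1732/1846 x [-39.  15.] sag -0.0036 -0.0044 lean 0.0041 tx 0.0034
wrist t 26.30 jar y 8.7 skew 0.049 inliers 2105/2256 x [-39.  15.] sag -0.0039 -0.0045 lean 0.0030 tx 0.0027
scene t 26.35 jar y 10.3 skew -0.059 inliers 189/344 x [-35.  52.] sag -0.0047 -0.0035 lean 0.0036 tx 0.0016
[ 559.48680154 -159.06067984  256.13100953] [ 3.13466517  0.00612193 -2.82900114]
```

Emit:
{"name": "send_rows", "arguments": {
  "series": [
    [15, [0, 0, 0], [0.38, 0.12, 0]],
    [15, [0, 0, 0], [-0.11, -0.03, 0]]
  ]
}}

```text
clock: 26.65
eef_pos: [559.5, -160.6, 255.9]
tool_rot: [3.11, 0.006, -2.832]
force: [0.1, -0.9, -7.8]
width: 23.2
gripper_force: 63.7
```

Run:
```python
from h import *
jc(); jc(); jc()
```

```text
wrist t 26.65 jar y 12.9 skew 0.052 inliers 2770/3022 x [-39.  18.] sag -0.0041 -0.0051 lean 0.0266 tx 0.0018
wrist t 26.70 jar y 11.5 skew 0.054 inliers 2532/2750 x [-39.  15.] sag -0.0038 -0.0049 lean 0.0267 tx 0.0022
wrist t 26.75 jar y 10.1 skew 0.053 inliers 2335/2514 x [-39.  15.] sag -0.0040 -0.0048 lean 0.0274 tx 0.0020
```

Emit:
{"name": "send_rows", "arguments": {
  "series": [
    [15, [0, 0, 0], [-0.2, -0.06, 0]],
    [15, [0, 0, 0], [-0.07, -0.02, 0]],
    [15, [0, 0, 0], [0, 0, 0]],
    [15, [0, 0, 0], [0, 0, 0]]
  ]
}}

```text
clock: 27.3
eef_pos: [559.5, -158.6, 256.2]
tool_rot: [3.134, 0.006, -2.829]
force: [0.1, 1.3, -7.4]
width: 23.2
gripper_force: 63.7
```

Run:
```python
from h import *
jc(); jc();  s=sensors.read_state(); print(s["eef_pos"],s["tool_rot"])
```

```text
wrist t 27.30 jar y 4.9 skew 0.040 inliers 1608/1699 x [-39.  15.] sag -0.0040 -0.0047 lean 0.0030 tx 0.0015
wrist t 27.35 jar y 4.9 skew 0.039 inliers 1608/1700 x [-39.  15.] sag -0.0040 -0.0047 lean 0.0030 tx 0.0015
[ 559.53848166 -158.74830619  256.13687868] [ 3.13390001  0.00548913 -2.8289623 ]
```

Emit:
{"name": "send_rows", "arguments": {
  "series": [
    [15, [0, 0.01, 0], [0, 0, -0.04]],
    [15, [0, 0.02, 0], [0, 0, -0.08]],
    [15, [0, 0.03, 0], [0, 0, -0.12]],
    [15, [0, 0.04, 0], [0, 0, -0.12]],
    [15, [0, 0.05, 0], [0, 0, -0.12]],
    [15, [0, 0.06, 0], [0, 0, -0.12]],
    [15, [0, 0.07, 0], [0, 0, -0.12]],
    [15, [0, 0.08, 0], [0, 0, -0.12]]
  ]
}}

```text
clock: 28.4
eef_pos: [559.5, -136.7, 256.1]
tool_rot: [3.134, 0.006, -2.903]
force: [-0.6, 0.2, -8.1]
width: 23.1
gripper_force: 63.7
```

Emit:
{"name": "send_rows", "arguments": {
  "series": [
    [15, [0, 0.09, 0], [0, 0, -0.12]],
    [15, [0, 0.1, 0], [0, 0, -0.12]],
    [15, [0, 0.11, 0], [0, 0, -0.12]],
    [15, [0, 0.12, 0], [0, 0, -0.12]],
    [15, [0, 0.13, 0], [0, 0, -0.12]],
    [15, [0, 0.14, 0], [0, 0, -0.12]],
    [15, [0, 0.15, 0], [0, 0, -0.12]],
    [15, [0, 0.15, 0], [0, 0, -0.12]]
  ]
}}

```text
clock: 29.4
eef_pos: [559.5, -76.9, 256.1]
tool_rot: [3.134, 0.006, -2.986]
force: [0.3, 0.2, -7.8]
width: 23.5
gripper_force: 63.7
```

Emit:
{"name": "send_rows", "arguments": {
  "series": [
    [15, [-0.01, 0.15, 0], [0, 0, -0.12]],
    [15, [-0.01, 0.15, 0], [0, 0, -0.12]],
    [15, [-0.01, 0.15, 0], [0, 0, -0.12]],
    [15, [-0.01, 0.15, 0], [0, 0, -0.12]],
    [15, [-0.01, 0.15, 0], [0, 0, -0.12]],
    [15, [-0.01, 0.15, 0], [0, 0, -0.12]],
    [15, [-0.01, 0.15, 0], [0, 0, -0.12]],
    [15, [-0.01, 0.15, 0], [0, 0, -0.12]]
  ]
}}

```text
clock: 30.4
eef_pos: [554.7, -5.1, 256.1]
tool_rot: [3.134, 0.006, -3.07]
force: [-0.2, 0.1, -8.8]
width: 23.2
gripper_force: 63.7
```

Emit:
{"name": "send_rows", "arguments": {
  "series": [
    [15, [-0.01, 0.15, 0], [0, 0, -0.12]],
    [15, [-0.01, 0.15, 0], [0, 0, -0.12]],
    [15, [-0.01, 0.15, 0], [0, 0, -0.12]],
    [15, [-0.01, 0.15, 0], [0, 0, -0.12]],
    [15, [-0.01, 0.15, 0], [0, 0, -0.12]],
    [15, [-0.01, 0.15, 0], [0, 0, -0.12]],
    [15, [-0.01, 0.15, 0], [0, 0, -0.12]],
    [15, [-0.01, 0.15, 0], [0, 0, -0.12]]
  ]
}}

```text
clock: 31.4
eef_pos: [549.9, 67.0, 256.1]
tool_rot: [3.134, 0.006, 3.129]
force: [-1.3, -1.0, -7.7]
width: 23.1
gripper_force: 63.7
```

Emit:
{"name": "send_rows", "arguments": {
  "series": [
    [15, [-0.01, 0.15, 0], [0, 0, -0.12]],
    [15, [-0.01, 0.15, 0], [0, 0, -0.12]],
    [15, [-0.01, 0.15, 0], [0, 0, -0.12]],
    [15, [-0.01, 0.15, 0], [0, 0, -0.12]],
    [15, [-0.01, 0.15, 0], [0, 0, -0.12]],
    [15, [-0.01, 0.15, 0], [0, 0, -0.12]],
    [15, [-0.01, 0.15, 0], [0, 0, -0.12]],
    [15, [-0.01, 0.15, 0], [0, 0, -0.12]]
  ]
}}

```text
clock: 32.4
eef_pos: [545.1, 138.9, 256.1]
tool_rot: [3.134, 0.006, 3.045]
force: [0.1, -0.8, -8.0]
width: 23.3
gripper_force: 63.8
```

Emit:
{"name": "send_rows", "arguments": {
  "series": [
    [15, [0, 0.15, 0], [0, 0, -0.12]],
    [15, [0, 0.15, 0], [0, 0, -0.12]],
    [15, [0, 0.15, 0], [0, 0, -0.12]],
    [15, [0, 0.15, 0], [0, 0, -0.12]],
    [15, [0, 0.15, 0], [0, 0, -0.12]],
    [15, [0, 0.15, 0], [0, 0, -0.12]],
    [15, [0, 0.15, 0], [0, 0, -0.12]],
    [15, [0, 0.15, 0], [0, 0, -0.12]]
  ]
}}

```text
clock: 33.4
eef_pos: [545.1, 210.9, 256.1]
tool_rot: [3.134, 0.005, 2.961]
force: [0.0, -0.8, -6.9]
width: 22.8
gripper_force: 63.7
```

Emit:
{"name": "send_rows", "arguments": {
  "series": [
    [15, [0, 0.14, 0], [0, 0, -0.08]],
    [15, [0, 0.13, 0], [0, 0, -0.04]],
    [15, [0, 0.12, 0], [0, 0, 0]],
    [15, [0, 0.11, 0], [0, 0, 0]],
    [15, [0, 0.1, 0], [0, 0, 0]],
    [15, [0, 0.09, 0], [0, 0, 0]],
    [15, [0, 0.08, 0], [0, 0, 0]],
    [15, [0, 0.07, 0], [0, 0, 0]]
  ]
}}

```text
clock: 34.4
eef_pos: [545.1, 261.0, 256.1]
tool_rot: [3.134, 0.006, 2.952]
force: [-0.6, -0.0, -7.5]
width: 22.8
gripper_force: 63.8
```

Emit:
{"name": "send_rows", "arguments": {
  "series": [
    [15, [0, 0.06, 0], [0, 0, 0]],
    [15, [0, 0.05, 0], [0, 0, 0]],
    [15, [0, 0.04, 0], [0, 0, 0]],
    [15, [0, 0.04, 0], [0, 0, 0]],
    [15, [0, 0.03, 0], [0, 0, 0]],
    [15, [0, 0.02, 0], [0, 0, 0]],
    [15, [0, 0.01, 0], [0, 0, 0]],
    [15, [0, 0, 0], [0, 0, 0]]
  ]
}}

```text
clock: 35.4
eef_pos: [545.1, 275.7, 256.1]
tool_rot: [3.134, 0.006, 2.952]
force: [-0.5, -1.0, -7.7]
width: 23.2
gripper_force: 63.7
```

Run:
```python
from h import *
jc(); jc();  s=sensors.read_state(); print(s["eef_pos"],s["tool_rot"])
```

```text
wrist t 35.40 jar y 4.6 skew 0.040 inliers 1604/1694 x [-39.  16.] sag -0.0040 -0.0047 lean 0.0030 tx 0.0015
wrist t 35.45 jar y 4.7 skew 0.040 inliers 1607/1699 x [-39.  15.] sag -0.0040 -0.0047 lean 0.0029 tx 0.0015
[545.17154061 275.61747857 256.14031554] [3.13390331 0.00556242 2.95151924]
```

Emit:
{"name": "send_rows", "arguments": {
  "series": [
    [15, [0, 0, -0.05], [0, 0, 0]],
    [15, [0, 0, -0.1], [0, 0, 0]],
    [15, [0, 0, -0.15], [0, 0, 0]],
    [15, [0, 0, -0.2], [0, 0, 0]],
    [15, [0, 0, -0.2], [0, 0, 0]],
    [15, [0, 0, -0.2], [0, 0, 0]],
    [15, [0, 0, -0.2], [0, 0, 0]],
    [15, [0, 0, -0.15], [0, 0, 0]]
  ]
}}

```text
clock: 36.5
eef_pos: [545.0, 275.6, 180.1]
tool_rot: [3.134, 0.005, 2.952]
force: [0.7, -0.3, -8.3]
width: 22.9
gripper_force: 63.7
```

Emit:
{"name": "send_rows", "arguments": {
  "series": [
    [15, [0, 0, -0.12], [0, 0, 0]],
    [15, [0, 0, -0.1], [0, 0, 0]],
    [15, [0, 0, -0.07], [0, 0, 0]],
    [15, [0, 0, -0.05], [0, 0, 0]],
    [15, [0, 0, -0.04], [0, 0, 0]],
    [15, [0, 0, 0], [0, 0, 0]]
  ]
}}

```text
clock: 37.25
eef_pos: [545.1, 275.7, 158.3]
tool_rot: [3.134, 0.005, 2.952]
force: [0.3, 0.6, -7.5]
width: 23.4
gripper_force: 63.7
```

Run:
```python
from h import *
jc(); s=sensors.read_state(); print(s["eef_pos"],s["force"])
b=cam("scene"); cv2.imwrite("pics/10.png",cv2.resize(b["img"][90:280,220:470,::-1],None,fx=3,fy=3))
```

```text
wrist t 37.25 jar y 4.6 skew 0.039 inliers 1602/1694 x [-39.  16.] sag -0.0041 -0.0047 lean 0.0029 tx 0.0013
[545.16822229 275.74204159 158.37883292] [-0.47093058  0.39293845 -6.58336501]
```

View pics/10.png

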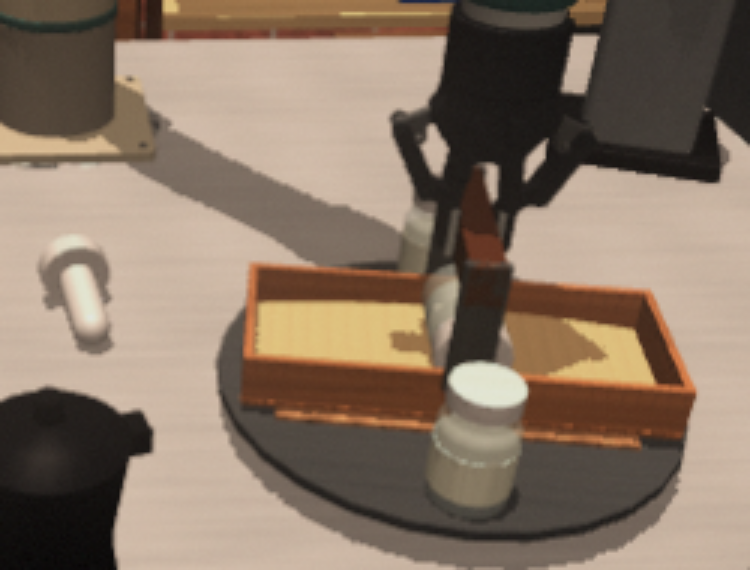

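The tray hovers squarely over the mat at (465,400), between the standing jars at (475,440) and (415,240), with the jar under the bar. Now the slow touch-down.

Emit:
{"name": "send_rows", "arguments": {
  "series": [
    [15, [0, 0, -0.02], [0, 0, 0]],
    [15, [0, 0, -0.02], [0, 0, 0]],
    [15, [0, 0, -0.02], [0, 0, 0]],
    [15, [0, 0, -0.01], [0, 0, 0]],
    [15, [0, 0, 0], [0, 0, 0]]
  ]
}}

```text
clock: 37.98
eef_pos: [545.2, 275.9, 154.5]
tool_rot: [3.134, 0.006, 2.952]
force: [-1.4, 0.5, -3.5]
width: 22.9
gripper_force: 64.3
```

Emit:
{"name": "send_rows", "arguments": {
  "series": [
    [15, [0, 0, -0.01], [0, 0, 0]],
    [15, [0, 0, 0], [0, 0, 0]]
  ]
}}

```text
clock: 38.22
eef_pos: [545.3, 276.1, 154.3]
tool_rot: [3.133, 0.006, 2.952]
force: [-2.2, 1.4, 2.8]
width: 23.2
gripper_force: 65.2
```

Run:
```python
from h import *
jc(); jc()
```

```text
wrist t 38.23 jar y 4.4 skew 0.038 inliers 1607/1690 x [-39.  16.] sag -0.0054 -0.0094 lean -0.0010 tx 0.0005
wrist t 38.27 jar y 4.4 skew 0.038 inliers 1601/1686 x [-39.  15.] sag -0.0054 -0.0094 lean -0.0010 tx 0.0006
```

Emit:
{"name": "send_rows", "arguments": {
  "series": [
    [24, [0, 0, 0], [0, 0, 0]],
    [26, [0, 0, 0], [0, 0, 0]],
    [28, [0, 0, 0], [0, 0, 0]],
    [32, [0, 0, 0], [0, 0, 0]],
    [38, [0, 0, 0], [0, 0, 0]],
    [46, [0, 0, 0], [0, 0, 0]],
    [54, [0, 0, 0], [0, 0, 0]],
    [54, [0, 0, 0], [0, 0, 0]]
  ]
}}

```text
clock: 39.33
eef_pos: [545.1, 275.7, 153.5]
tool_rot: [3.134, 0.005, 2.952]
force: [0.1, -0.9, 0.1]
width: 53.5
gripper_force: 0.0
```

Run:
```python
from h import *
jc(); jc()
```

```text
wrist t 39.33 jar y 4.5 skew 0.017 inliers 2400/2562 x [-39.  49.] sag -0.0051 -0.0085 lean -0.0007 tx 0.0004
wrist t 39.38 jar y 4.5 skew 0.017 inliers 2397/2561 x [-39.  48.] sag -0.0049 -0.0085 lean -0.0007 tx 0.0006
```

Released and the jar is still in place. Retract straight up, then check.

Emit:
{"name": "send_rows", "arguments": {
  "series": [
    [54, [0, 0, 0.1], [0, 0, 0]],
    [54, [0, 0, 0.2], [0, 0, 0]],
    [54, [0, 0, 0.4], [0, 0, 0]],
    [54, [0, 0, 0.6], [0, 0, 0]],
    [54, [0, 0, 0.6], [0, 0, 0]],
    [54, [0, 0, 0.3], [0, 0, 0]],
    [54, [0, 0, 0.1], [0, 0, 0]],
    [54, [0, 0, 0], [0, 0, 0]]
  ]
}}

```text
clock: 40.42
eef_pos: [545.1, 275.7, 291.8]
tool_rot: [3.134, 0.006, 2.952]
force: [0.9, -0.3, -0.1]
width: 54.0
gripper_force: 0.0
```

Run:
```python
from h import *
from scipy.spatial import cKDTree
s=sensors.read_state(); print(s["eef_pos"],s["force"])
# wrist: bar top at z~169 and tray rim at z~79
w=cam("wrist"); P=cloud(w).reshape(-1,3); P=P[np.isfinite(P).all(1)]
near=np.hypot(P[:,0]-544,P[:,1]-276)<200; P=P[near]
for lo,hi,n in((163,175,"bar"),(74,84,"rim")):
    q=P[(P[:,2]>lo)&(P[:,2]<hi)]; print(n,len(q),cv2.minAreaRect(q[:,:2].astype(np.float32)),np.median(q[:,2]))
a=np.radians(79.1);yx=np.array([np.cos(a),np.sin(a)]);xx=np.array([yx[1],-yx[0]])
d=P[:,:2]-[543.8,276];u=d@xx;v=d@yx
for t in(1,2):
    k=(np.abs(u)<40)&(np.abs(v)<80)&(P[:,2]>85)&(P[:,2]<115)
print("jar v range",np.percentile(v[k],[2,50,98]).round(1),P[k,2].max())
```

```text
[545.06315182 275.69039641 291.76352045] [ 0.94968512 -0.34636733 -0.08798474]
bar 6119 ((544.138916015625, 275.9945373535156), (30.336301803588867, 148.2517852783203), 79.14936065673828) 169.13792568549962
rim 5497 ((544.015625, 275.7952880859375), (303.0904235839844, 262.7452392578125), 78.77413177490234) 79.0138496369483
jar v range [-20.1  20.5  31.5] 108.15380028947487
```

The tray is centred within 1 mm, with its bar top at 169 mm as expected (39 + 130), and the jar is under the bar. Handing in.

```bash
python3 -c "
from cell import ctrl
print(ctrl.finish_job())"
```

```text
the job is handed in; nothing more can be done
None
```

The job is handed in at about 40 s: the tray was released on the cork mat about 1 mm off centre, with the jar resting about 5 mm from the middle after a hold of more than 5 s; I did not re-measure the standing jars, moka pot or tamper at the end, and hand-in returned no verdict.

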